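Put the finishing kit back into its fitted holders

ROBOT

A 6-joint arm with a two-finger parallel gripper is mounted at the origin on the work surface; the furniture and walls round the work are solid. World frame = base frame: x ahead of the robot, y to its left, z up, the work surface at z = 0. Lengths are in m, angles in rad, forces in N, time in s.
With the tool pointing down it reaches from about 0.275 to 0.975 m from the base axis. Payload 8.4 kg.
Tool frame: the origin (TCP) lies between the finger pads; the fingertips stand 19 mm ahead of it and the grasp point (between the pads) is the TCP (arm.tcp_to_tips is the distance from the TCP to the fingertips, in m); z points along the fingers, y is the direction in which the jaws open and shut (so a half turn about z gives the same grasp; the last joint's range is limited). The gripper opens to 92 mm and grips with 3 to 60 N. Pads are 20 mm wide; open, the fingers measure 128 mm over their backs; the gripper's body (75 mm by 189 mm) begins 69 mm behind the grasp point.
Start: joints at [-0.002, 0.353, 1.633, -0, 1.155, -0.002], TCP at [0.625, -0, 0.234] pointing down, gripper open.
Joint ranges: [-2.63, 2.63], [-0.92, 2.1], [0.06, 2.66], [-1.3, 4.44], [0, 2.69], [-3.02, 3.02]. Speed limits (rad/s): [2.22, 2.22, 2.79, 3.14, 3.14, 3.14].

INTERFACE

Orientations are given as a 3x3 rotation matrix whose columns are the frame's x, y, z axes.
In Python, from rig import arm gives the robot as it stands. The module is installed in compiled form; this text tells all that it offers.
- The arm moves only by the tool arm_command, never from a script. Its argument "plan" is one flat list of numbers, 4 for each row, row after row: the shift along the tool's x, y, z in mm, then the turn about the tool's z in degrees. A call has 1 to 12 rows; each row shifts and turns the pose as measured when the row begins, along the tool's axes as they then stand; what a row does not reach is not made up. A row lasts 1/12 s, in which the tool goes at most 41.7 mm and 7.16 degrees, less where a joint would pass 70% of its speed; a pose out of reach is approached as far as the arm can. A call is refused whole if a number of a shift passes 41.7 or a number of a turn 7.16, either way. A call with a gripper value outside its range is refused whole. "grip" is the closure, from -1 (fully open) to 1 (shut), so that 0 is half open, set as the call begins (left out, the last holds). The fingers move at their own pace and stop on an object; "newtons" is the grip in N (left out, the last holds). Time passes only in rows, so rows that do not move let the fingers close. It gives the time, the measured TCP pose, the force and the opening at its end, in the units of the state.
- arm.read_state(): the state, without advancing time (a new reading comes with each control period).
- arm.camera(name): name is "scene" or "side" or "wrist"; returns (picture, depth): 420x560x3 uint8, red, green, blue; 420x560 float32, m along the optical axis (not along the pixel's ray), 0 where there is no reading.
- arm.get_calibration(name): a dict with "K" (3x3 intrinsics, pixels), "rvec" (rotation vector, rad) and "tvec" (3), from world to camera coordinates, as OpenCV has them. Camera axes: x right, y down, z forward; pixel columns grow to the right and rows downward; lengths in m; the calibration is good to about 2 mm. The wrist camera is an equidistant fisheye: a pixel r from the principal point sees the ray r / f radians off the axis. A picture is of the moment at which its call begins: read the wrist's pose just before it. get_calibration takes no time and is no camera call; for the wrist camera it gives the pose at the moment of the call.
- arm.job_done(): hands the job in, once; it reports no verdict.
The state is a dict: "time": time; "joint_positions": joint angles; "joint_vel": joint speeds; "effort": joint torques, N m; "eef_pos": TCP position; "orientation": TCP orientation; "force": force on the tool from outside, world axes, zero at the start; "torque": the same for the moment, N m; "width": opening from 0.0 (shut) to 1.0 (fully open).
Only numpy, scipy, OpenCV 4.12 (cv2) and the standard library are available. Lean on these libraries where they do the work, as an engineer would, in place of code of your own. Each camera call takes 0.05 s, during which the arm holds its last target.

TASK

Put the finishing kit away: carry the small white jar with the black cap, the open zinc pot, the square wooden packing block and the long cork sanding block each to the dark wooden holder whose cork-lined recess matches its outline and size, and set it down there. Each must end upright, flat on the floor of its own recess, let go and at rest.

Things in the scene. Friction and masses are not known exactly. Their poses are not given: they have to be found in the camera images.
- small_jar: small round white jar with a black screw cap, closed: 46 mm across, 56 mm high in all, the cap (43.6 mm across) being the top 14 mm, about 60 g. It belongs in the small round recess. It starts standing upright on the green-grey mat area of the bench, which lies 4.5 mm lower (z = -0.0045 m) than the plywood part with the holders (z = 0). Origin at the centre of the underside, z up.
- pin_pot: small grey zinc pot, round, open at the top, empty: 60 mm across, 45 mm high, about 70 g. It belongs in the large round recess. It starts standing upright on the green-grey mat area of the bench, which lies 4.5 mm lower (z = -0.0045 m) than the plywood part with the holders (z = 0). Origin at the centre of the underside, z up.
- pack_block: square block of pale plain wood: 60 x 60 mm (along its x and y), 30 mm high, about 50 g. It belongs in the square recess; any of the four quarter turns fits. It starts standing upright on the green-grey mat area of the bench, which lies 4.5 mm lower (z = -0.0045 m) than the plywood part with the holders (z = 0). Origin at the centre of the underside, z up.
- cork_block: cork sanding block: 61 mm along its x, 101 mm along its y, 32 mm high, about 60 g. It belongs in the oblong recess, either way round. It starts lying flat on the plywood part of the bench (z = 0), beside the holders, long side roughly across the robot's view. Origin at the centre of the underside, z up.
- jar_holder: fixed dark wooden holder with a cork-lined recess, small round recess, for the jar: 78 x 78 mm outside and 14 mm high, recess 60 mm across and 8 mm deep, so its floor lies 6 mm above the bench. Origin at the centre of its underside, on the bench, right below the middle of the recess; x and y along its edges, z up. The rails of a big fixed picture frame pass over the bench between the holders and the mat, their top edge up to 0.17 m above the bench: lift things over them
- pot_holder: fixed dark wooden holder with a cork-lined recess, large round recess, for the pot: 90 x 90 mm outside and 14 mm high, recess 74 mm across and 8 mm deep, so its floor lies 6 mm above the bench. Origin at the centre of its underside, on the bench, right below the middle of the recess; x and y along its edges, z up
- block_holder: fixed dark wooden holder with a cork-lined recess, square recess, for the wooden block: 90 x 90 mm outside and 14 mm high, recess 73 x 73 mm and 8 mm deep, so its floor lies 6 mm above the bench. Origin at the centre of its underside, on the bench, right below the middle of the recess; x and y along its edges, z up
- cork_holder: fixed dark wooden holder with a cork-lined recess, oblong recess, for the cork block: 90 (along x) x 130 (along y) mm outside and 14 mm high, recess 74 (along x) x 114 (along y) mm and 8 mm deep, so its floor lies 6 mm above the bench. Origin at the centre of its underside, on the bench, right below the middle of the recess; x and y along its edges, z up
Not all that is in view belongs to the job. Leave any pink look-alike of the cork_holder alone.

How it is judged:
At the end, for the whole second after the job is handed in: Jar, pot, wooden block and cork block each lie in their own matching holder: underside on the floor of the recess (less than 9.5 mm above the holder's underside), centre within 12 mm of the holder's centre, upright within 0.08 rad, released and at rest (horizontal distance between small_jar and jar_holder below 0.012 m and z of small_jar in the frame of jar_holder below 0.0095 m and angle between each of small_jar, pin_pot, pack_block, cork_block's own z axis and vertical below 0.08 rad and linear speed of each of small_jar, pin_pot, pack_block, cork_block below 0.02 m/s and angular speed of each of small_jar, pin_pot, pack_block, cork_block below 0.2 rad/s and horizontal distance between pin_pot and pot_holder below 0.012 m and z of pin_pot in the frame of pot_holder below 0.0095 m and horizontal distance between pack_block and block_holder below 0.012 m and z of pack_block in the frame of block_holder below 0.0095 m and horizontal distance between cork_block and cork_holder below 0.012 m and z of cork_block in the frame of cork_holder below 0.0095 m); the robot touches nothing.
It also fails if it takes over 120 s, if anything falls off the work surface, if the arm or the gripper's body presses on something with over 40 N, if the wrist force passes 120 N, or if a joint passes its speed limit or range.

## Working session

There is one attempt and no reset: what is moved stays moved. The work goes in short steps, Python scripts to look and compute and a tool call to move; the robot and the scene stay as the last step left them, time stands still between calls to the robot, and variables do not carry over. Pictures are saved under pics/ and viewed, and the job is handed in when it is done.

Besides the shell and the picture viewer there is one more tool, called after "Emit:" as name(argument=value, ...), one argument or row to a line, values as JSON. arm_command: Moves the arm, as the interface text tells. Its arguments: {"type":"object","properties":{"plan":{"type":"array","items":{"type":"number"}},"grip":{"type":"number"},"newtons":{"type":"number"}},"required":["plan"]}

```bash
mkdir -p pics; ls; cat > h.py <<'E'
import numpy as np, cv2
from rig import arm
def snap(name,tag):
    c=arm.get_calibration(name); im,d=arm.camera(name)
    cv2.imwrite(f'pics/{tag}.png',im[:,:,::-1]); np.savez(f'pics/{tag}.npz',im=im,d=d,K=c['K'],r=c['rvec'],t=c['tvec'])
    return im,d,c
E
python3 - <<'E'
from h import *
s=arm.read_state(); print(s)
for n in('scene','side','wrist'):
    im,d,c=snap(n,n+'0'); print(n,c, (d==0).mean())
E
```

```text
pics
{'time': 0.0, 'joint_positions': array([-2.39896796e-03,  3.53644370e-01,  1.63415440e+00,  4.82387792e-05,
        1.15519894e+00, -2.41165621e-03]), 'joint_vel': array([ 2.03854882e-05,  9.85017698e-04, -1.46607846e-03, -3.78753803e-04,
        2.45827052e-03, -1.86472203e-03]), 'effort': array([-2.43486713e-03, -5.93846583e+01, -3.34216332e+01,  6.94100303e-02,
        2.34022352e-02, -1.15005114e-04]), 'eef_pos': array([6.24515602e-01, 1.68311675e-05, 2.32857372e-01]), 'orientation': array([[ 6.85188159e-06,  9.99999013e-01, -1.40494060e-03],
       [ 9.99999999e-01, -6.78514937e-06,  4.75030083e-05],
       [ 4.74934287e-05, -1.40494092e-03, -9.99999012e-01]]), 'force': array([ 0.68343651,  0.30608253, -0.08258925]), 'torque': array([-0.01120083, -0.00965981,  0.01808695]), 'width': 0.997501336169256}
scene {'K': array([[445.84332683,   0.        , 286.91076188],
       [  0.        , 445.84332683, 216.79955484],
       [  0.        ,   0.        ,   1.        ]]), 'rvec': array([ 1.205892  , -2.35403459,  0.95684172]), 'tvec': array([0.37776181, 0.2503105 , 1.27065591])} 0.03344812925170068
side {'K': array([[476.11320854,   0.        , 287.73917062],
       [  0.        , 476.11320854, 210.46725393],
       [  0.        ,   0.        ,   1.        ]]), 'rvec': array([ 2.23308296, -0.25144824,  0.15353792]), 'tvec': array([-0.46246665,  0.17001224,  1.29065291])} 0.0039625850340136055
wrist {'K': array([[325.1922621 ,   0.        , 274.17323997],
       [  0.        , 325.1922621 , 206.32111229],
       [  0.        ,   0.        ,   1.        ]]), 'rvec': array([-2.89694565e+00, -5.72602377e-04,  2.73442837e-03]), 'tvec': array([-0.62386302, -0.02739785,  0.39031274])} 0.05723639455782313
```

View pics/scene0.png

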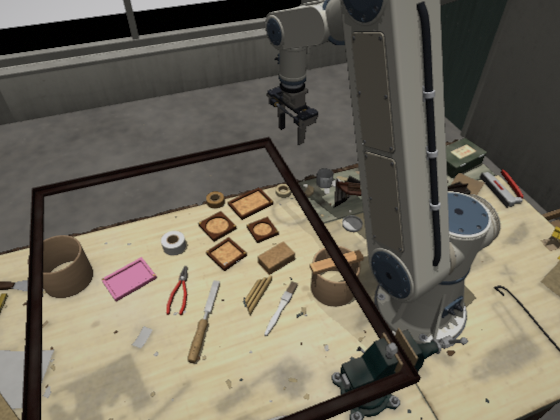

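View pics/side0.png

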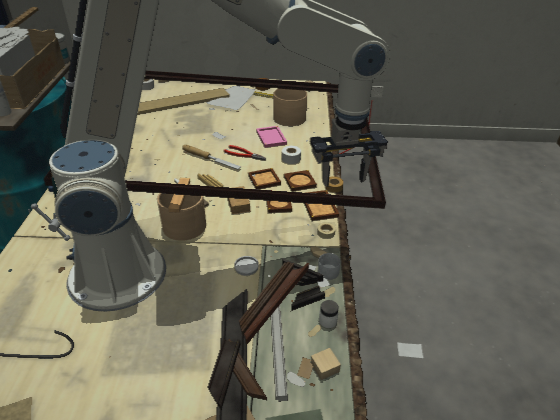

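View pics/wrist0.png

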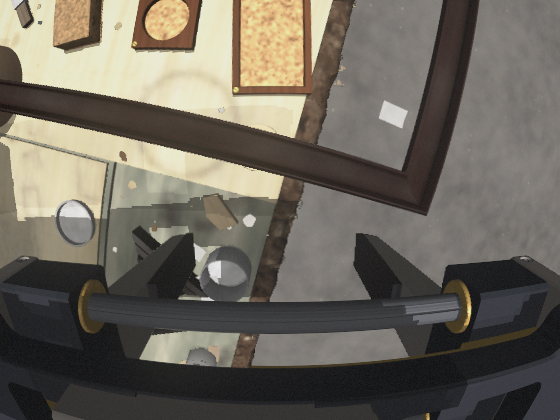

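```bash
cat >> h.py <<'E'
def load(tag):
    z=np.load(f'pics/{tag}.npz'); return z['im'],z['d'],dict(K=z['K'],rvec=z['r'],tvec=z['t'])
def ray(c,uv,wrist=False):
    K=c['K'];R=cv2.Rodrigues(c['rvec'])[0];uv=np.atleast_2d(np.float64(uv))
    n=np.c_[(uv[:,0]-K[0,2])/K[0,0],(uv[:,1]-K[1,2])/K[1,1]]
    if wrist:
        r=np.linalg.norm(n,axis=1,keepdims=True)+1e-12; v=np.c_[n/r*np.sin(r),np.cos(r)]
    else: v=np.c_[n,np.ones(len(n))]
    return -R.T@c['tvec'].ravel(), v@R
def onz(c,uv,z,wrist=False):
    o,v=ray(c,uv,wrist); s=(z-o[2])/v[:,2]; return o+v*s[:,None]
def pts(d,c,wrist=False):
    h,w=d.shape;u,v=np.meshgrid(np.arange(w),np.arange(h)); o,r=ray(c,np.c_[u.ravel(),v.ravel()],wrist)
    R=cv2.Rodrigues(c['rvec'])[0]; zc=r@R[2]
    P=o+r*(d.ravel()/zc)[:,None]; P[d.ravel()==0]=np.nan; return P.reshape(h,w,3)
E
python3 - <<'E'
from h import *
im,d,c=load('side0')
cv2.imwrite('pics/sc1.png',cv2.resize(im[240:410,210:370,::-1],None,fx=3.5,fy=3.5,interpolation=cv2.INTER_CUBIC))
cv2.imwrite('pics/sc2.png',cv2.resize(im[125:245,150:390,::-1],None,fx=3.3,fy=3.3,interpolation=cv2.INTER_CUBIC))
P=pts(d,c)
for uv in [(328,304),(329,265),(325,355),(240,202),(260,195),(380,205),(130,187),(347,230),(350,400),(246,265),(320,218),(300,260),(285,340),(240,320),(300,275)]: print(uv,P[uv[1],uv[0]].round(3))
E
```

```text
(328, 304) [ 0.512 -0.265  0.049]
(329, 265) [ 0.575 -0.085 -0.006]
(325, 355) [ 0.468 -0.388  0.028]
(240, 202) [0.37  0.205 0.031]
(260, 195) [0.412 0.087 0.139]
(380, 205) [ 0.745 -0.     0.116]
(130, 187) [0.057 0.183 0.15 ]
(347, 230) [ 0.681  0.062 -0.02 ]
(350, 400) [ 0.496 -0.487 -0.004]
(246, 265) [ 0.346 -0.045  0.002]
(320, 218) [0.605 0.107 0.005]
(300, 260) [ 0.5   -0.05  -0.005]
(285, 340) [ 0.396 -0.304 -0.008]
(240, 320) [ 0.294 -0.276  0.06 ]
(300, 275) [ 0.473 -0.146  0.038]
```

View pics/sc1.png

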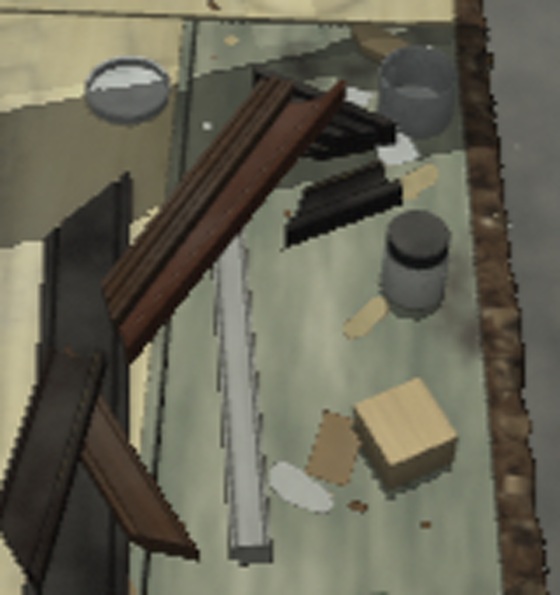

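View pics/sc2.png

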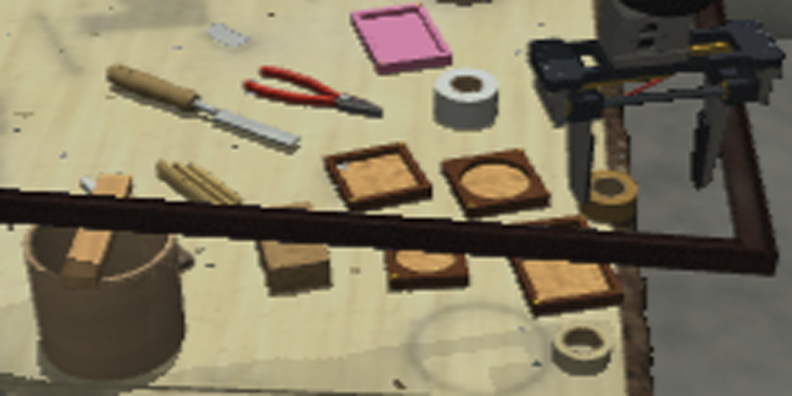

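```bash
python3 - <<'E'
from h import *
im,d,c=load('scene0')
cv2.imwrite('pics/sc3.png',cv2.resize(im[160:300,150:400,::-1],None,fx=3.2,fy=3.2,interpolation=cv2.INTER_CUBIC))
P=pts(d,c); P2=pts(load('side0')[1],load('side0')[2])
# frame height map: points 0.05<z<0.2, |..|
for Q,n in((P,'scene'),(P2,'side')):
    q=Q.reshape(-1,3); q=q[np.isfinite(q).all(1)]
    for x0 in np.arange(0.2,0.8,0.05):
        m=(abs(q[:,0]-x0)<.008)&(q[:,1]>-.05)&(q[:,1]<.2)&(q[:,2]>.06)&(q[:,2]<.19)
        if m.sum()>3: print(n,x0.round(2),m.sum(),'y',q[m,1].min().round(3),q[m,1].max().round(3),'z',q[m,2].min().round(3),q[m,2].max().round(3))
    for y0 in np.arange(0.0,0.7,0.1):
        m=(abs(q[:,1]-y0)<.008)&(q[:,0]>.55)&(q[:,0]<1)&(q[:,2]>.04)&(q[:,2]<.19)
        if m.sum()>3: print(n,'y',y0.round(2),m.sum(),'x',q[m,0].min().round(3),q[m,0].max().round(3),'z',q[m,2].min().round(3),q[m,2].max().round(3))
E
```

```text
scene 0.2 120 y 0.1 0.2 z 0.11 0.16
scene 0.25 191 y 0.136 0.199 z 0.064 0.16
scene 0.3 55 y 0.121 0.155 z 0.133 0.158
scene 0.35 53 y 0.107 0.141 z 0.13 0.151
scene 0.4 47 y 0.096 0.128 z 0.126 0.152
scene 0.45 44 y 0.082 0.115 z 0.125 0.148
scene 0.5 41 y 0.068 0.101 z 0.124 0.148
scene 0.55 36 y 0.055 0.086 z 0.121 0.143
scene 0.6 35 y 0.043 0.073 z 0.12 0.143
scene 0.65 33 y 0.029 0.06 z 0.118 0.14
scene 0.7 27 y 0.015 0.045 z 0.117 0.137
scene 0.75 100 y 0.0 0.122 z 0.106 0.136
scene 0.8 98 y 0.13 0.2 z 0.112 0.138
scene y 0.0 16 x 0.737 0.758 z 0.119 0.135
scene y 0.1 47 x 0.752 0.788 z 0.106 0.134
scene y 0.2 47 x 0.778 0.816 z 0.109 0.136
scene y 0.3 51 x 0.805 0.846 z 0.11 0.135
scene y 0.4 56 x 0.832 0.87 z 0.111 0.137
scene y 0.5 63 x 0.577 0.897 z 0.04 0.135
scene y 0.6 58 x 0.887 0.923 z 0.104 0.134
side 0.2 175 y 0.092 0.178 z 0.061 0.155
side 0.25 138 y 0.122 0.194 z 0.06 0.157
side 0.3 60 y 0.114 0.151 z 0.125 0.152
side 0.35 63 y 0.099 0.138 z 0.122 0.152
side 0.4 65 y 0.087 0.126 z 0.12 0.15
side 0.45 62 y 0.074 0.11 z 0.12 0.146
side 0.5 58 y 0.058 0.098 z 0.116 0.145
side 0.55 65 y 0.047 0.085 z 0.111 0.141
side 0.6 62 y 0.034 0.071 z 0.112 0.14
side 0.65 64 y 0.015 0.056 z 0.11 0.138
side 0.7 59 y 0.004 0.044 z 0.108 0.135
side 0.75 112 y -0.009 0.112 z 0.105 0.133
side 0.8 58 y 0.136 0.2 z 0.11 0.134
side y 0.0 140 x 0.701 0.761 z 0.105 0.138
side y 0.1 37 x 0.753 0.786 z 0.111 0.131
side y 0.2 25 x 0.788 0.813 z 0.111 0.132
side y 0.4 10 x 0.832 0.867 z 0.117 0.13
```

View pics/sc3.png

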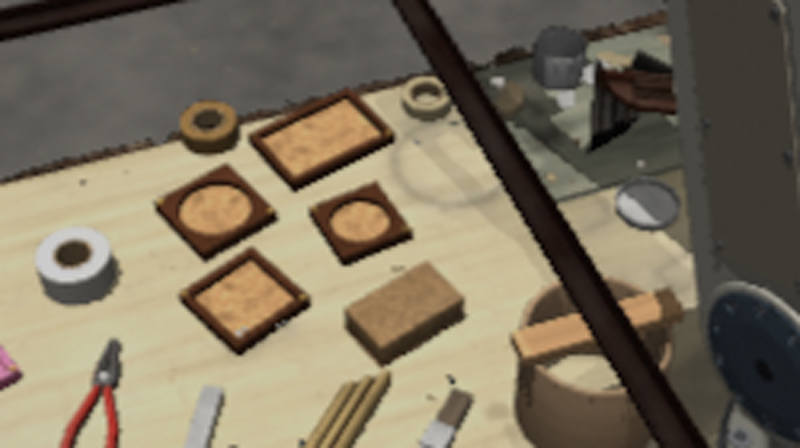

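```bash
cat > loc.py <<'E'
from h import *
def rect(q):
    (cx,cy),(w,h),a=cv2.minAreaRect((q[:,:2]*1000).astype(np.float32)); return np.round([cx,cy,w,h,a],1)
E
python3 - <<'E'
from loc import *
im,d,c=load('scene0'); P=pts(d,c); hsv=cv2.cvtColor(im,cv2.COLOR_RGB2HSV)
print('hsv rims',hsv[160+160//3, 150+255//3], hsv[160+165//3,150+290//3], 'cork',hsv[160+220//3,150+360//3],'wood',hsv[160+250//3,150+140//3])
m=((hsv[...,2]<110)&(hsv[...,1]>100)&(P[...,2]>-.005)&(P[...,2]<.03)&(P[...,0]>.3)&(P[...,1]>.05)).astype(np.uint8)
n,l,st,ce=cv2.connectedComponentsWithStats(m)
for i in range(1,n):
    if st[i,4]<60: continue
    q=P[l==i]; t=q[q[:,2]>.0105]
    print(st[i],'zpct',np.percentile(q[:,2],[5,50,95]).round(4), rect(onz(c,np.argwhere((l==i)&(P[...,2]>.0105))[:,::-1],.014)) if len(t)>10 else '', rect(t))
# cork block
for tag,box in(('scene0',(240,230,300,275)),('side0',(220,190,260,220))):
    im,d,c=load(tag);P=pts(d,c);x0,y0,x1,y1=box
    s=P[y0:y1,x0:x1].reshape(-1,3); mm=np.zeros(d.shape,bool); mm[y0:y1,x0:x1]=True
    mm&=(abs(P[...,2]-.032)<.004)
    print(tag,mm.sum(),rect(P[mm]),rect(onz(c,np.argwhere(mm)[:,::-1],.032)))
im,d,c=load('side0');P=pts(d,c)
def top(box,zlo,zhi,z):
    x0,y0,x1,y1=box;mm=np.zeros(d.shape,bool); mm[y0:y1,x0:x1]=True; mm&=(P[...,2]>zlo)&(P[...,2]<zhi)
    q=onz(c,np.argwhere(mm)[:,::-1],z); print(box,mm.sum(),rect(q),q.mean(0).round(4),cv2.minEnclosingCircle((q[:,:2]*1000).astype(np.float32)))
top((308,340,345,385),.0215,.03,.0255)
top((315,295,345,335),.046,.056,.0515)
top((315,250,345,282),.034,.045,.0405)
E
```

```text
hsv rims [ 22  64 124] [ 11 168  38] cork [ 11 155  87] wood [ 22  64 203]
[228 188  45  31 332] zpct [0.0011 0.0129 0.0199] [619.6 174.9 130.8  98.7  89.9] [619.7 175.4 133.   95.5  89.3]
[205 196  25  12  88] zpct [-0.0036  0.0123  0.0242] [682.7 272.4  59.8  30.3  74.1] [680.6 276.3  59.   26.5  63.7]
[199 212  37  29 326] zpct [0.0041 0.0149 0.0191] [591.2 320.9  91.3  89.1   2.2] [591.3 320.7  92.6  90.    4.5]
[247 217  31  26 285] zpct [0.004  0.0149 0.0192] [491.1 209.8  78.5  80.6  83. ] [492.5 210.7  80.4  79.5  84.4]
[207 238  39  33 299] zpct [0.0045 0.0138 0.0186] [472.9 356.2  91.1  91.2   7.8] [473.5 356.1  90.1  90.    7.8]
[258 255  37  20 193] zpct [0.0031 0.0152 0.0276] [345.2 251.7 106.9  50.9  65.5] [342.1 254.2 105.3  44.2  65.4]
[115 276  41  25  78] zpct [0.0024 0.0067 0.0111]  [514.  622.2   3.2 103.6   3.3]
[  0 282  14   8  80] zpct [0.0055 0.0164 0.0211] [736.3 932.   40.1  20.8  54.5] [735.6 932.6  43.8  18.3  47. ]
scene0 460 [367.2 242.7  63.2 102.2   3.2] [366.4 243.7  63.1 101.5   1.7]
side0 129 [366.5 207.1  44.9  63.5  80.1] [366.1 205.1  41.3  64.1  78.3]
(308, 340, 345, 385) 439 [ 465.2 -399.7   51.    51.2   13.3] [ 0.4647 -0.3998  0.0255] ((465.2893371582031, -399.8394775390625), 34.097511291503906)
(315, 295, 345, 335) 211 [ 511.1 -275.7   43.    43.8   38.8] [ 0.5104 -0.2761  0.0515] ((510.7666320800781, -277.0835876464844), 23.60496711730957)
(315, 250, 345, 282) 90 [ 561.3 -114.9   65.1   57.9   58.8] [ 0.5625 -0.1153  0.0405] ((562.77001953125, -116.46678161621094), 33.812374114990234)
```

```bash
python3 - <<'E'
from h import *
H={}
A=[]
for t in('side0','scene0'):
    im,d,c=load(t);q=pts(d,c).reshape(-1,3);A.append(q[np.isfinite(q).all(1)])
q=np.vstack(A)
q=q[(q[:,2]<.3)]
def grid(xs,ys):
    print('y\\x  '+' '.join(f'{int(x*1000):4d}' for x in xs))
    for y in ys:
        r=[]
        for x in xs:
            m=(abs(q[:,0]-x)<.01)&(abs(q[:,1]-y)<.01); r.append(f'{int(q[m,2].max()*1000):4d}' if m.any() else '   .')
        print(f'{int(y*1000):4d} ',' '.join(r))
grid(np.arange(.26,.72,.02),np.arange(.02,-.5,-.02))
grid(np.arange(.18,.72,.02),np.arange(.42,.02,-.02))
E
```

```text
y\x   260  280  300  320  340  360  380  400  420  440  460  480  500  520  540  560  580  600  620  640  660  680  700
  20     4    5    6    5    4    7    6    7    2    2    3    2    2    3    4  285  287   22  134  138  243  298  137
   0     4    7    5    7    6    7    6    4   -2    3    0    5    3    2    3  288  288    5    4    1  280  299  134
 -20     5    7   10   15   18   17   13    2    0    0    0    0    1    0   13  298  288    5    2    0  274  298    .
 -39     5    5    4   16   10   12   15    0    1   -1    1    1    0    0   11   13   11    4   -1   -1  -11    .    .
 -60     3    4    3   16    9   18   16    0    1   27   28    0    0    0    5    9    6    0   -2  -11  -17    .    .
 -80     2    4    4   16   16   14    3    4   -1   25   26   26    0    9   42   42   40    1    0   -6    .    .    .
 -99     3    4    2    2    5    6    0    1    2   61   25   27   49    3   42    1   41   41    1   -5    .    .    .
-120     4    4    2    1    3    3   -1    0   63   68   69   54   51   26   42    .   46   45   -4  -21    .    .    .
-140     4  
[... 4425 characters left out ...]
   133  131  117  156  154  155  157  154  154  148  141  143  140  139    5    5    4    6    6    6   22   20   21   18   20   -1   -4
  99   135  117  116   68    2    1    4  151  151  151  150  152  150  145  135  137  137  136  126    5   20   17   17   17   16   -1  -22
  79   131    2    5    3    4    3    3    2    6    4  145  150  147  149  147  148  148  135  134  134  135  129   18    6    3    0    .
  59     3    3    2    3    2    3    3    3    1    3    6    1    4    3    4  145  145  146  143  141  139  129  131  130  129  128    .
  39     5    4    2    4    3    3    6    5    5    3    2    3    2    5    4    3    4    4  139  141  142  142  141  138  127  130  128
```

Candidates by pixel:
- **Jar:** side (328,315), white body with black cap. The white tape roll at scene (173,242) is not it.
- **Pot:** side (329,265), open zinc. The brown can (335,278 scene), the large brown tin (65,265 scene) and the flat lid (246,265 side) are rejected.
- **Pack block:** side (325,363). The flat brown chip beside it and the stick on the can are rejected.
- **Cork block:** scene (276,257).
- **Holders (scene):** jar (263,229), pot (217,226), block (226,254), cork (250,203). Pink (129,279) is left alone.

I'll start with the cork block and check it close up.

Emit:
arm_command(
  plan=[24,-26,0,0,24,-26,0,0,24,-26,0,0,24,-26,0,0,24,-26,0,0,24,-26,0,0,24,-26,0,0,24,-26,0,0,24,-26,0,0,24,-26,0,0,0,0,0,0],
  grip=-1,
  newtons=20,
)

```text
time: 1.07
eef_pos: [0.3532, 0.2466, 0.2299]
orientation: [[0.007, 1.0, -0.003], [1.0, -0.007, -0.001], [-0.001, -0.003, -1.0]]
force: [-0.2, -0.1, -0.8]
width: 0.998
```

```bash
python3 - <<'E'
from h import *
s=arm.read_state();print(s['eef_pos'].round(4),s['orientation'].round(3).tolist(),s['time'],s['force'].round(1))
snap('wrist','w1')
E
```

```text
[0.3532 0.2466 0.2299] [[0.007, 1.0, -0.003], [1.0, -0.007, -0.001], [-0.001, -0.003, -1.0]] 1.0667 [-0.2 -0.1 -0.8]
```

View pics/w1.png

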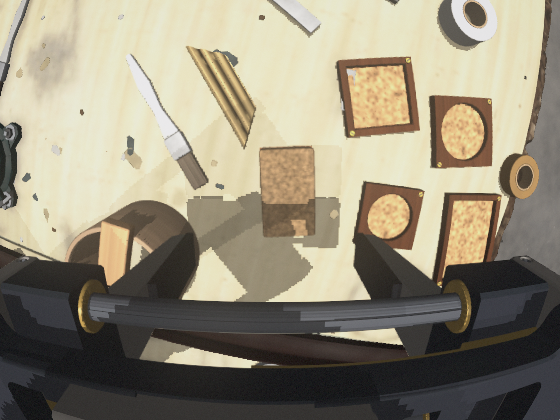

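The view shows the cork block at (287,192) and the holders: block (380,95), pot (462,131), jar (390,215) and cork (470,240). The can is on the left. I'll measure everything from this view.

```bash
python3 - <<'E'
from loc import *
im,d,c=load('w1'); P=pts(d,c,True); hsv=cv2.cvtColor(im,cv2.COLOR_RGB2HSV)
for uv in [(287,170),(287,225),(345,100),(380,95),(470,200),(300,100)]: print(uv,hsv[uv[1],uv[0]],P[uv[1],uv[0]].round(3))
m=((hsv[...,1]>100)).astype(np.uint8); 
n,l,st,ce=cv2.connectedComponentsWithStats(m)
for i in range(1,n):
    if st[i,4]<800: continue
    uv=np.argwhere(l==i)[:,::-1]; q=P[l==i]; 
    print(st[i],np.nanpercentile(q[:,2],[5,50,95]).round(4),rect(onz(c,uv,.014,True)))
    if st[i,0]<330 and st[i,0]>240: print('cork',rect(onz(c,uv,.032,True)))
# holder recess floors
for nm,(x,y) in dict(block=(380,95),pot=(462,131),jar=(390,215),corkh=(470,240)).items():
    lab=l[y,x]; print(nm,lab)
E
```

```text
(287, 170) [ 16 102 172] [0.366 0.268 0.032]
(287, 225) [ 17  96 130] [0.366 0.205 0.03 ]
(345, 100) [ 12 122 128] [0.432 0.346 0.016]
(380, 95) [ 19 100 233] [0.477 0.355 0.007]
(470, 200) [ 17 109 152] [0.611 0.23  0.013]
(300, 100) [ 25  40 235] [ 0.383  0.346 -0.001]
[ 339   57   81   80 3852] [0.0054 0.0076 0.015 ] [475.2 354.2  89.9  89.5   7.7]
[ 434   96   58   72 2986] [0.0054 0.0132 0.015 ] [593.  318.7  89.9  89.2   3.8]
[ 260  148   54   56 1361] [0.0308 0.032  0.0333] [366.6 258.6  63.7  60.7  89.7]
cork [365.9 261.4  60.6  57.7  89.7]
[ 358  183   66   67 2520] [0.0055 0.0132 0.015 ] [493.7 208.   77.8  78.2  83.1]
[ 433  194   68   92 2800] [0.0051 0.0069 0.0146] [618.1 172.9 131.   96.   88.6]
[ 252  327  285   41 1038] [0.3223 0.325  0.3264] [575.8 -14.   17.1 516.   90. ]
cork [564.9   2.1  16.2 490.7  90. ]
block 0
pot 52
jar 94
corkh 0
```

```bash
python3 - <<'E'
from loc import *
im,d,c=load('w1'); P=pts(d,c,True)
m=(abs(P[...,2]-.032)<.005); m[:,:245]=0;m[:,330:]=0;m[:140]=0;m[242:]=0
m=cv2.morphologyEx(m.astype(np.uint8),cv2.MORPH_OPEN,np.ones((3,3)))>0
print(m.sum(),rect(onz(c,np.argwhere(m)[:,::-1],.032,True)))
E
```

```text
4690 [366.9 242.2  58.8 100.    2.1]
```

Emit:
arm_command(
  plan=[-4,13,0,-2.4,0,0,25,0,0,0,25,0,0,0,25,0,0,0,25,0,0,0,25,0,0,0,10,0,0,0,0,0],
)

```text
time: 1.78
eef_pos: [0.3756, 0.2393, 0.0916]
orientation: [[-0.04, 0.999, 0.007], [0.999, 0.04, 0.001], [0.001, 0.007, -1.0]]
force: [-0.5, -1.7, -0.0]
width: 1.003
```

Emit:
arm_command(
  plan=[3,-9,0,0,0,0,0,0,0,0,15,0,0,0,15,0,0,0,12,0,0,0,0,0],
)

```text
time: 2.28
eef_pos: [0.3702, 0.2427, 0.0527]
orientation: [[-0.038, 0.999, 0.014], [0.999, 0.038, 0.005], [0.004, 0.014, -1.0]]
force: [-1.6, 0.1, 0.1]
width: 1.003
```

Emit:
arm_command(
  plan=[0,-4,0,0,0,0,0,0,0,0,8,0,0,0,8,0,0,0,4,0,0,0,0,0],
)

```text
time: 2.78
eef_pos: [0.3687, 0.2444, 0.0353]
orientation: [[-0.039, 0.999, 0.02], [0.999, 0.039, 0.009], [0.008, 0.02, -1.0]]
force: [-0.2, 1.1, 0.3]
width: 1.002
```

Emit:
arm_command(
  plan=[0,-2,4,0,0,0,0,0,0,0,0,0],
)

```text
time: 3.03
eef_pos: [0.3664, 0.2442, 0.0304]
orientation: [[-0.039, 0.999, 0.019], [0.999, 0.039, 0.008], [0.008, 0.019, -1.0]]
force: [-0.0, -0.4, 1.1]
width: 0.998
```

Emit:
arm_command(
  plan=[0,0,0,0,0,0,0,0,0,0,0,0,0,0,0,0,0,0,0,0,0,0,0,0],
  grip=1,
  newtons=20,
)

```text
time: 3.53
eef_pos: [0.3666, 0.2443, 0.0307]
orientation: [[-0.039, 0.999, 0.019], [0.999, 0.039, 0.009], [0.008, 0.02, -1.0]]
force: [0.3, 0.4, -0.3]
width: 0.655
```

Emit:
arm_command(
  plan=[0,0,-10,0,0,0,-25,0,0,0,-25,0,0,0,-25,0,0,0,-25,0,0,0,-25,0,0,0,-25,0,0,0,-25,0,0,0,-10,0,0,0,0,0],
)

```text
time: 4.37
eef_pos: [0.3601, 0.2409, 0.2404]
orientation: [[-0.039, 0.999, 0.018], [0.999, 0.039, 0.008], [0.007, 0.018, -1.0]]
force: [0.8, -0.4, -0.6]
width: 0.655
```

Emit:
arm_command(
  plan=[-8,25,0,2.9,-8,25,0,0,-8,25,0,0,-8,25,0,0,-8,25,0,0,-8,25,0,0,-8,25,0,0,-8,25,0,0,-8,25,0,0,-4,15,0,0,0,0,0,0],
)

```text
time: 5.28
eef_pos: [0.6044, 0.1567, 0.2394]
orientation: [[0.012, 1.0, 0.012], [1.0, -0.012, 0.007], [0.007, 0.011, -1.0]]
force: [-0.2, -0.3, -1.0]
width: 0.65
```

```bash
python3 - <<'E'
from h import *
s=arm.read_state();print(s['eef_pos'].round(4),s['orientation'].round(3).tolist(),s['time'],s['force'].round(1))
snap('wrist','w2')
E
```

```text
[0.6044 0.1567 0.2394] [[0.012, 1.0, 0.012], [1.0, -0.012, 0.007], [0.007, 0.011, -1.0]] 5.2833 [-0.2 -0.3 -1. ]
```

View pics/w2.png

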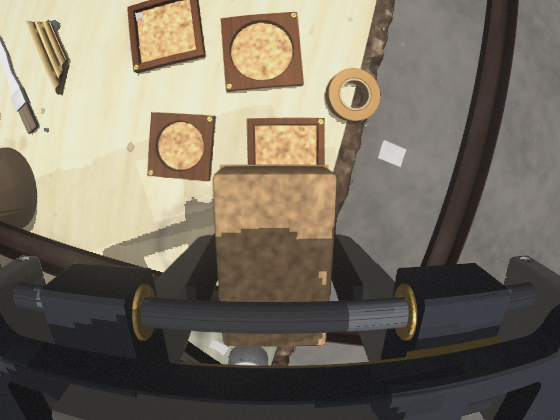

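```bash
python3 - <<'E'
from loc import *
im,d,c=load('w2'); P=pts(d,c,True); hsv=cv2.cvtColor(im,cv2.COLOR_RGB2HSV)
m=((hsv[...,1]>100)&(P[...,2]<.03)).astype(np.uint8)
n,l,st,ce=cv2.connectedComponentsWithStats(m)
for i in range(1,n):
    if st[i,4]<800: continue
    uv=np.argwhere((l==i)&(P[...,2]>.0105))[:,::-1]; r=onz(c,uv,.014,True)
    print(st[i],rect(r),'x',(r[:,0].min()*1e3).round(1),(r[:,0].max()*1e3).round(1),'ymax',(r[:,1].max()*1e3).round(1))
m=(P[...,2]>.19)&(P[...,2]<.27); m[:,:205]=0;m[:,345:]=0;m[:165]=0;m[290:]=0
q=P[m]; print('block zpct',np.nanpercentile(q[:,2],[2,50,98]).round(4))
for y0 in(.16,.17,.18,.19,.2):
    k=abs(q[:,1]-y0)<.003
    if k.sum()>10: print(y0,k.sum(),q[k][:,0].min().round(4),q[k][:,0].max().round(4))
print('ymax',np.nanpercentile(q[:,1],99.5))
E
```

```text
[ 128    0   76   71 3344] [475.8 353.9  90.1  90.3   7.7] x 426.4 525.6 ymax 396.4
[ 221   12   83   78 4338] [593.8 318.3  89.1  90.2   4. ] x 546.7 641.1 ymax 365.7
[ 328   68   52   53 1334] [702.  266.3  62.5  62.6  15.5] x 670.1 732.5 ymax 297.7
[ 148  112   66   69 3478] [494.5 207.5  77.5  77.8  83.3] x 452.3 536.9 ymax 250.5
[ 247  118   78   46 2982] [620.8 210.2  52.8  89.3  90. ] x 576.2 665.4 ymax 236.6
block zpct [0.2205 0.2407 0.2562]
0.16 1587 0.5737 0.6347
0.17 1515 0.5668 0.6383
0.18 1448 0.5747 0.6347
0.19 1514 0.5745 0.6349
0.2 1615 0.5742 0.6349
ymax 0.20400125849226133
```

Emit:
arm_command(
  plan=[9,8,0,0,9,8,0,0,0,0,0,0,0,0,25,0,0,0,25,0,0,0,25,0,0,0,25,0,0,0,25,0,0,0,0,0],
)

```text
time: 6.08
eef_pos: [0.6178, 0.1844, 0.1121]
orientation: [[0.005, 1.0, 0.012], [1.0, -0.005, 0.009], [0.009, 0.012, -1.0]]
force: [-1.6, -0.3, -1.6]
width: 0.65
```

Emit:
arm_command(
  plan=[-9,2,0,0,0,0,0,0,0,0,18,0,0,0,18,0,0,0,0,0,0,0,0,0],
)

```text
time: 6.58
eef_pos: [0.6236, 0.1772, 0.0839]
orientation: [[0.002, 1.0, 0.021], [1.0, -0.003, 0.011], [0.011, 0.021, -1.0]]
force: [0.1, -0.3, -0.2]
width: 0.648
```

Emit:
arm_command(
  plan=[-3,-3,0,0,0,0,0,0,0,0,14,0,0,0,14,0,0,0,0,0,0,0,0,0],
)

```text
time: 7.08
eef_pos: [0.6243, 0.175, 0.0596]
orientation: [[0.003, 1.0, 0.029], [1.0, -0.003, 0.014], [0.014, 0.029, -0.999]]
force: [0.2, -0.1, -0.2]
width: 0.649
```

Emit:
arm_command(
  plan=[0,-4,0,0,0,-1,10,0,0,-1,8,0,0,0,0,0],
)

```text
time: 7.42
eef_pos: [0.6178, 0.1752, 0.0391]
orientation: [[0.003, 1.0, 0.028], [1.0, -0.003, 0.013], [0.013, 0.027, -1.0]]
force: [-0.8, -1.1, -1.1]
width: 0.652
```

Emit:
arm_command(
  plan=[0,2,2,0,0,0,0,0],
)

```text
time: 7.58
eef_pos: [0.6195, 0.1753, 0.0366]
orientation: [[0.002, 1.0, 0.026], [1.0, -0.003, 0.013], [0.013, 0.026, -1.0]]
force: [-0.4, 0.1, 2.2]
width: 0.653
```

Contact (2 N up). Release.

Emit:
arm_command(
  plan=[0,0,0,0,0,0,0,0,0,0,0,0,0,0,0,0,0,0,0,0],
  grip=-1,
)

```text
time: 8.0
eef_pos: [0.6206, 0.1755, 0.0368]
orientation: [[0.002, 1.0, 0.028], [1.0, -0.003, 0.013], [0.013, 0.028, -1.0]]
force: [0.4, 0.3, 0.4]
width: 0.987
```

Emit:
arm_command(
  plan=[0,0,-5,0,0,0,-15,0,0,0,-25,0,0,0,-30,0,0,0,-30,0,0,0,-30,0,0,0,-30,0,0,0,-20,0,0,0,0,0],
)

```text
time: 8.75
eef_pos: [0.6137, 0.1724, 0.2312]
orientation: [[0.003, 1.0, 0.024], [1.0, -0.003, 0.012], [0.013, 0.024, -1.0]]
force: [0.7, 0.5, 0.5]
width: 0.999
```

Emit:
arm_command(
  plan=[-40,-8,0,0,-40,-8,0,0,-40,-8,0,0,-40,-8,0,0,-40,-8,0,0,-40,-8,0,0,-40,-8,0,0,-40,-8,0,0,-40,-8,0,0,-40,-8,0,0,-30,-8,0,0,0,0,0,0],
)

```text
time: 9.75
eef_pos: [0.5206, -0.2671, 0.2193]
orientation: [[-0.005, 1.0, 0.028], [1.0, 0.005, 0.015], [0.015, 0.028, -0.999]]
force: [0.3, 0.6, -0.9]
width: 0.997
```

```bash
python3 - <<'E'
from h import *
s=arm.read_state();print(s['eef_pos'].round(4),s['orientation'].round(3).tolist(),s['time'],s['force'].round(1))
snap('wrist','w3');snap('scene','s3')
E
```

```text
[ 0.5206 -0.2671  0.2193] [[-0.005, 1.0, 0.028], [1.0, 0.005, 0.015], [0.015, 0.028, -0.999]] 9.75 [ 0.3  0.6 -0.9]
```

View pics/w3.png

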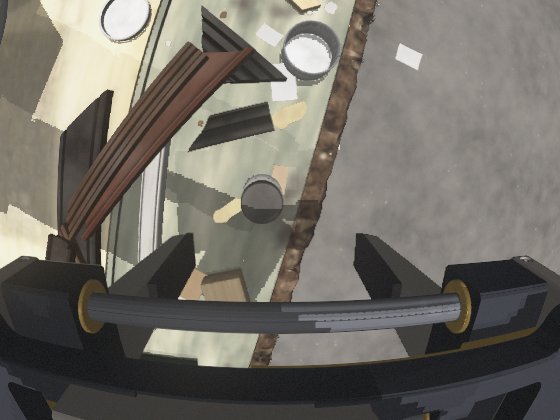

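View pics/s3.png

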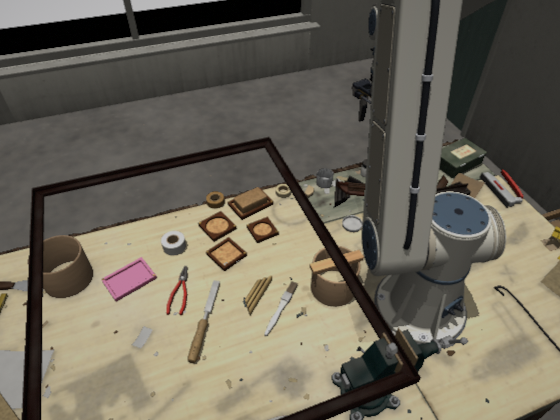

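Wrist: jar at (263,199), pot at (308,52), wooden block at (222,287). In the scene view the cork block sits in its recess at (250,201).

```bash
python3 - <<'E'
from loc import *
im,d,c=load('w3'); P=pts(d,c,True)
def top(box,zlo,zhi,z):
    x0,y0,x1,y1=box;mm=np.zeros(d.shape,bool); mm[y0:y1,x0:x1]=True; mm&=(P[...,2]>zlo)&(P[...,2]<zhi)
    mm=cv2.morphologyEx(mm.astype(np.uint8),cv2.MORPH_OPEN,np.ones((2,2)))>0
    q=onz(c,np.argwhere(mm)[:,::-1],z,True); print(box,mm.sum(),rect(q),np.nanpercentile(P[mm][:,2],[2,50,98]).round(4),cv2.minEnclosingCircle((q[:,:2]*1000).astype(np.float32)))
top((235,170,295,230),.044,.058,.0515)
top((275,12,345,92),.034,.046,.0405)
top((195,262,260,300),.02,.032,.0255)
# scene recheck of block and pot (side0) tops by depth
im,d,c=load('s3');P=pts(d,c)
mm=(abs(P[...,2]-.038)<.004);mm[:,:225]=0;mm[:,280:]=0;mm[:180]=0;mm[220:]=0
print('cork placed',mm.sum(),rect(onz(c,np.argwhere(mm)[:,::-1],.038)),np.median(P[mm][:,2]))
E
```

```text
(235, 170, 295, 230) 1435 [ 513.7 -273.    43.4   42.5   89.9] [-0.006   0.051   0.0525] ((513.286376953125, -273.1185607910156), 22.110870361328125)
(275, 12, 345, 92) 406 [ 564.1 -112.7   60.9   58.6   48.5] [-0.0077  0.0373  0.0411] ((564.0403442382812, -112.5174331665039), 30.59463119506836)
(195, 262, 260, 300) 846 [ 465.9 -387.7   50.1   33.6   13.4] [0.0202 0.0254 0.0269] ((466.7164611816406, -387.8943176269531), 28.74983024597168)
cork placed 325 [618.7 176.5 101.   64.1  89.6] 0.03937076428679398
```

Emit:
arm_command(
  plan=[-8,-12,0,0,0,0,25,0,0,0,25,0,0,0,25,0,0,0,25,0,0,0,0,0],
)

```text
time: 10.35
eef_pos: [0.5122, -0.2642, 0.1168]
orientation: [[-0.013, 0.999, 0.031], [1.0, 0.012, 0.017], [0.017, 0.031, -0.999]]
force: [-0.5, 0.4, -0.5]
width: 1.001
```

Emit:
arm_command(
  plan=[-10,-3,0,0,0,0,12,0,0,0,12,0,0,0,0,0],
)

```text
time: 10.68
eef_pos: [0.5108, -0.2729, 0.0934]
orientation: [[-0.017, 0.999, 0.032], [1.0, 0.016, 0.016], [0.016, 0.032, -0.999]]
force: [0.3, 0.5, -0.6]
width: 1.0
```

Emit:
arm_command(
  plan=[-1,1,0,0,0,-1,20,0,0,-1,20,0,0,0,15,0,0,0,0,0],
)

```text
time: 11.1
eef_pos: [0.5153, -0.2752, 0.0407]
orientation: [[-0.017, 0.999, 0.039], [1.0, 0.016, 0.012], [0.012, 0.04, -0.999]]
force: [-1.4, 0.7, 0.2]
width: 1.002
```

Emit:
arm_command(
  plan=[1,-4,6,0,0,0,6,0,0,0,0,0],
)

```text
time: 11.35
eef_pos: [0.5127, -0.2748, 0.0297]
orientation: [[-0.017, 0.999, 0.041], [1.0, 0.016, 0.011], [0.011, 0.042, -0.999]]
force: [0.1, -0.5, -0.2]
width: 1.002
```

Emit:
arm_command(
  plan=[0,0,0,0,0,0,0,0,0,0,0,0,0,0,0,0,0,0,0,0,0,0,0,0,0,0,0,0],
  grip=1,
  newtons=15,
)

```text
time: 11.93
eef_pos: [0.5143, -0.2758, 0.0326]
orientation: [[-0.017, 0.999, 0.045], [1.0, 0.016, 0.009], [0.008, 0.045, -0.999]]
force: [-0.4, -0.1, -1.1]
width: 0.516
```

Emit:
arm_command(
  plan=[0,0,-15,0,0,0,-30,0,0,0,0,0,0,0,-30,0,0,0,0,0,0,0,-40,0,0,0,0,0],
)

```text
time: 12.52
eef_pos: [0.5079, -0.2761, 0.1456]
orientation: [[-0.017, 0.999, 0.04], [1.0, 0.016, 0.012], [0.011, 0.041, -0.999]]
force: [2.0, -0.7, 0.6]
width: 0.489
```

Emit:
arm_command(
  plan=[0,0,-40,0,0,0,0,0,0,0,-40,0,0,0,0,0,0,0,-20,0,0,0,0,0],
)

```text
time: 13.02
eef_pos: [0.5052, -0.2779, 0.241]
orientation: [[-0.017, 0.999, 0.045], [1.0, 0.016, 0.009], [0.009, 0.045, -0.999]]
force: [1.3, -0.8, -0.4]
width: 0.488
```

Emit:
arm_command(
  plan=[20,0,-5,0,40,0,0,0,40,0,0,0,40,0,0,0,40,0,0,0,40,0,0,0,40,0,0,0,40,0,0,0,40,0,0,0,40,0,0,0,40,0,0,0,20,0,0,0],
)

```text
time: 14.02
eef_pos: [0.5022, 0.1743, 0.2461]
orientation: [[-0.007, 0.998, 0.062], [1.0, 0.007, 0.006], [0.006, 0.062, -0.998]]
force: [0.7, -0.9, -0.3]
width: 0.494
```

Emit:
arm_command(
  plan=[0,0,0,0,0,0,0,0,0,0,0,0],
)

```text
time: 14.27
eef_pos: [0.502, 0.179, 0.2448]
orientation: [[-0.014, 0.998, 0.063], [1.0, 0.014, 0.007], [0.007, 0.063, -0.998]]
force: [0.2, -0.3, -0.4]
width: 0.489
```

Emit:
arm_command(
  plan=[0,30,0,0,0,30,0,0,0,0,0,0,0,0,0,0],
)

```text
time: 14.6
eef_pos: [0.5631, 0.174, 0.2474]
orientation: [[-0.01, 0.998, 0.061], [1.0, 0.01, 0.006], [0.005, 0.061, -0.998]]
force: [-0.4, -0.0, -0.6]
width: 0.49
```

Emit:
arm_command(
  plan=[0,-35,0,0],
)

```text
time: 14.68
eef_pos: [0.5325, 0.1727, 0.2454]
orientation: [[-0.007, 0.998, 0.065], [1.0, 0.007, 0.006], [0.005, 0.065, -0.998]]
force: [-1.2, 0.7, 0.1]
width: 0.488
```

```bash
cat > settle.py <<'E'
from h import *
import sys
def pr():
    s=arm.read_state(); o=s['orientation']; print(s['eef_pos'].round(4),'z',o[:,2].round(4),'ytool yaw deg',np.degrees(np.arctan2(o[1,1],o[0,1])).round(2),'F',s['force'].round(1),'w',(s['width']*92).round(1),'t',round(s['time'],2))
pr()
for i in range(int(sys.argv[1])):
    arm.camera('wrist'); pr()
E
python3 settle.py 5
```

```text
Traceback (most recent call last):
  File "settle.py", line 5, in <module>
    pr()
    ~~^^
  File "settle.py", line 4, in pr
    s=arm.read_state(); o=s['orientation']; print(s['eef_pos'].round(4),'z',o[:,2].round(4),'ytool yaw deg',np.degrees(np.arctan2(o[1,1],o[0,1])).round(2),'F',s['force'].round(1),'w',(s['width']*92).round(1),'t',round(s['time'],2))
                                                                                                                                                                                       ^^^^^^^^^^^^^^^^^^^^^
AttributeError: 'float' object has no attribute 'round'
```

```bash
sed -i "s/(s\['width'\]\*92).round(1)/round(s['width']*92,1)/" settle.py; python3 settle.py 4
```

```text
[0.5325 0.1727 0.2454] z [ 0.0651  0.006  -0.9979] ytool yaw deg 0.41 F [-1.2  0.7  0.1] w 44.9 t 14.68
[0.5221 0.1713 0.243 ] z [ 0.0545  0.0037 -0.9985] ytool yaw deg 0.41 F [-6.3 -0.7 -3.2] w 45.1 t 14.73
[0.5234 0.1716 0.2435] z [ 0.0554  0.0038 -0.9985] ytool yaw deg 0.49 F [-0.8  0.3 -1. ] w 44.8 t 14.78
[0.5256 0.1722 0.2445] z [ 0.0586  0.0047 -0.9983] ytool yaw deg 0.52 F [ 0.4 -0.2 -1.1] w 45.1 t 14.83
[0.5271 0.1727 0.2452] z [ 0.0608  0.0053 -0.9981] ytool yaw deg 0.53 F [ 1.1 -1.5  0.2] w 45.1 t 14.88
```

Emit:
arm_command(
  plan=[35,-25,0,0],
)

```text
time: 14.97
eef_pos: [0.506, 0.2031, 0.2447]
orientation: [[-0.005, 0.998, 0.065], [1.0, 0.005, 0.004], [0.004, 0.065, -0.998]]
force: [1.0, 0.1, -1.3]
width: 0.495
```

```bash
python3 settle.py 1
```

```text
[0.506  0.2031 0.2447] z [ 0.0647  0.0042 -0.9979] ytool yaw deg 0.28 F [ 1.   0.1 -1.3] w 45.6 t 14.97
[0.4998 0.2095 0.2439] z [ 0.0595  0.0077 -0.9982] ytool yaw deg 0.31 F [-3.2  3.5 -0.8] w 44.6 t 15.02
```

Emit:
arm_command(
  plan=[-2,-9,0,0,0,-2,25,0,0,-2,25,0,0,-1,25,0,0,-1,25,0,0,-1,25,0],
)

```text
time: 15.52
eef_pos: [0.4954, 0.2106, 0.1223]
orientation: [[-0.009, 0.997, 0.076], [1.0, 0.008, 0.015], [0.014, 0.076, -0.997]]
force: [0.7, -0.3, -1.6]
width: 0.489
```

```bash
python3 settle.py 5
```

```text
[0.4954 0.2106 0.1223] z [ 0.0758  0.0148 -0.997 ] ytool yaw deg 0.47 F [ 0.7 -0.3 -1.6] w 45.0 t 15.52
[0.4929 0.2094 0.1177] z [ 0.07    0.0122 -0.9975] ytool yaw deg 0.48 F [-2.1 -1.3 -4.2] w 45.2 t 15.57
[0.4929 0.2094 0.1197] z [ 0.0689  0.0118 -0.9976] ytool yaw deg 0.47 F [-1.   0.  -1.5] w 45.0 t 15.62
[0.494  0.21   0.1217] z [ 0.0712  0.0128 -0.9974] ytool yaw deg 0.47 F [ 0.1 -0.1 -0.5] w 44.6 t 15.67
[0.4951 0.2106 0.1231] z [ 0.0736  0.0139 -0.9972] ytool yaw deg 0.46 F [-0.6 -0.1 -0.6] w 44.5 t 15.72
[0.4958 0.211  0.124 ] z [ 0.0754  0.0147 -0.997 ] ytool yaw deg 0.46 F [ 0.4  0.1 -0.9] w 45.0 t 15.77
```

Emit:
arm_command(
  plan=[-5,-8,0,0,0,0,20,0,0,0,20,0],
)

```text
time: 16.02
eef_pos: [0.4956, 0.2079, 0.0912]
orientation: [[-0.009, 0.996, 0.089], [1.0, 0.008, 0.02], [0.02, 0.089, -0.996]]
force: [0.6, -0.2, -0.9]
width: 0.487
```

```bash
python3 settle.py 2
```

```text
[0.4956 0.2079 0.0912] z [ 0.0887  0.0203 -0.9959] ytool yaw deg 0.43 F [ 0.6 -0.2 -0.9] w 44.8 t 16.02
[0.4941 0.2072 0.088 ] z [ 0.0851  0.0187 -0.9962] ytool yaw deg 0.44 F [-1.2 -0.1 -3.2] w 45.3 t 16.07
[0.4936 0.207  0.0889] z [ 0.0833  0.018  -0.9964] ytool yaw deg 0.44 F [ 0.  -0.9 -0.6] w 44.7 t 16.12
```

Emit:
arm_command(
  plan=[0,-8,15,0],
)

```text
time: 16.2
eef_pos: [0.4897, 0.2081, 0.0765]
orientation: [[-0.009, 0.996, 0.089], [1.0, 0.007, 0.02], [0.019, 0.089, -0.996]]
force: [1.1, 0.9, -0.3]
width: 0.494
```

```bash
python3 settle.py 3
```

```text
[0.4897 0.2081 0.0765] z [ 0.0888  0.0202 -0.9958] ytool yaw deg 0.41 F [ 1.1  0.9 -0.3] w 45.5 t 16.2
[0.4855 0.2068 0.0727] z [ 0.0826  0.0177 -0.9964] ytool yaw deg 0.42 F [-2.9 -2.2 -3.4] w 45.2 t 16.25
[0.4853 0.2066 0.0732] z [ 0.0813  0.0171 -0.9965] ytool yaw deg 0.45 F [ 0.1  0.2 -1.2] w 45.1 t 16.3
[0.4863 0.207  0.074 ] z [ 0.0826  0.0176 -0.9964] ytool yaw deg 0.45 F [ 0.1 -0.7 -0.8] w 44.7 t 16.35
```

Emit:
arm_command(
  plan=[0,2,15,0],
)

```text
time: 16.43
eef_pos: [0.4911, 0.208, 0.0622]
orientation: [[-0.01, 0.996, 0.087], [1.0, 0.008, 0.019], [0.019, 0.087, -0.996]]
force: [0.9, 0.5, -0.6]
width: 0.49
```

```bash
python3 settle.py 2
```

```text
[0.4911 0.208  0.0622] z [ 0.0865  0.0193 -0.9961] ytool yaw deg 0.46 F [ 0.9  0.5 -0.6] w 45.1 t 16.43
[0.4904 0.2075 0.0593] z [ 0.0841  0.0182 -0.9963] ytool yaw deg 0.47 F [-0.9 -1.1 -2.9] w 44.8 t 16.48
[0.4898 0.2073 0.0596] z [ 0.0827  0.0176 -0.9964] ytool yaw deg 0.46 F [-0.9 -0.4 -0.8] w 45.0 t 16.53
```

Emit:
arm_command(
  plan=[0,0,12,0],
)

```text
time: 16.62
eef_pos: [0.4923, 0.2081, 0.0498]
orientation: [[-0.009, 0.996, 0.086], [1.0, 0.008, 0.019], [0.018, 0.086, -0.996]]
force: [0.2, 0.7, 0.7]
width: 0.493
```

```bash
python3 settle.py 2
```

```text
[0.4923 0.2081 0.0498] z [ 0.0857  0.0189 -0.9961] ytool yaw deg 0.45 F [0.2 0.7 0.7] w 45.3 t 16.62
[0.4913 0.2076 0.0471] z [ 0.0835  0.0179 -0.9964] ytool yaw deg 0.46 F [ 0.  -1.2 -3.6] w 44.8 t 16.67
[0.4906 0.2073 0.0472] z [ 0.082   0.0173 -0.9965] ytool yaw deg 0.46 F [ 0.  -0.7 -0.2] w 45.0 t 16.72
```

Emit:
arm_command(
  plan=[0,0,4,0],
)

```text
time: 16.8
eef_pos: [0.4916, 0.2077, 0.044]
orientation: [[-0.009, 0.996, 0.083], [1.0, 0.008, 0.018], [0.017, 0.083, -0.996]]
force: [1.2, -1.1, 22.0]
width: 0.493
```

```bash
python3 settle.py 3; python3 -c "
from h import *
snap('scene','s4');snap('side','d4')"
```

```text
[0.4916 0.2077 0.044 ] z [ 0.0832  0.0178 -0.9964] ytool yaw deg 0.45 F [ 1.2 -1.1 22. ] w 45.3 t 16.8
[0.4919 0.2077 0.0437] z [ 0.0836  0.0179 -0.9963] ytool yaw deg 0.46 F [-1.3 -0.8 11.2] w 45.4 t 16.85
[0.4919 0.2077 0.0439] z [ 0.0835  0.0178 -0.9964] ytool yaw deg 0.46 F [ 0.2 -1.   4.7] w 45.2 t 16.9
[0.4919 0.2077 0.044 ] z [ 0.0835  0.0178 -0.9963] ytool yaw deg 0.45 F [ 1.1 -0.2  4.1] w 45.5 t 16.95
```

```bash
python3 - <<'E'
from h import *
a=load('s4')[0][170:280,190:320,::-1]; b=load('d4')[0][150:230,230:350,::-1]
cv2.imwrite('pics/c4.png',cv2.hconcat([cv2.resize(a,(390,330),interpolation=cv2.INTER_CUBIC),cv2.resize(b,(400,330),interpolation=cv2.INTER_CUBIC)]))
E
```

```text
(no output)
```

View pics/c4.png

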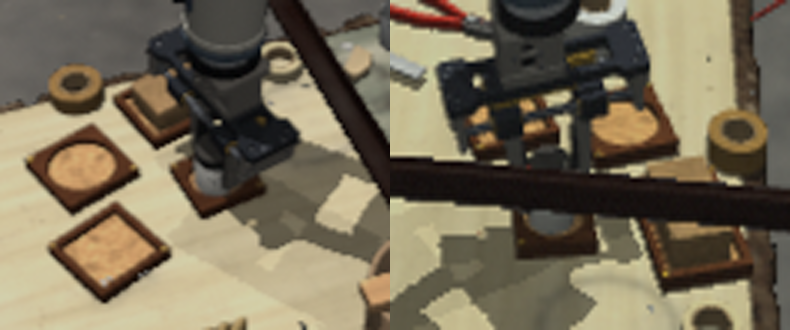

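Emit:
arm_command(
  plan=[0,0,0,0],
  grip=-1,
)

```text
time: 17.13
eef_pos: [0.492, 0.2078, 0.0442]
orientation: [[-0.009, 0.996, 0.084], [1.0, 0.008, 0.018], [0.017, 0.084, -0.996]]
force: [-0.4, 0.7, -0.5]
width: 0.547
```

```bash
python3 settle.py 7 | tail -2
```

```text
[0.4916 0.2076 0.0438] z [ 0.0831  0.0177 -0.9964] ytool yaw deg 0.46 F [-0.4  0.4  0. ] w 74.3 t 17.43
[0.4916 0.2077 0.0438] z [ 0.0832  0.0177 -0.9964] ytool yaw deg 0.46 F [-0.8 -0.2  0.4] w 78.2 t 17.48
```

Emit:
arm_command(
  plan=[0,0,-15,0,0,1,-30,0,0,1,-35,0,0,1,-35,0,0,1,-35,0,0,1,-35,0],
)

```text
time: 17.98
eef_pos: [0.4753, 0.202, 0.2267]
orientation: [[-0.009, 0.998, 0.066], [1.0, 0.009, 0.01], [0.01, 0.066, -0.998]]
force: [0.3, 0.5, -0.5]
width: 1.0
```

```bash
python3 settle.py 6; python3 -c "
from h import *
snap('wrist','w5');snap('scene','s5')"
```

```text
[0.4753 0.202  0.2267] z [ 0.0657  0.0104 -0.9978] ytool yaw deg 0.5 F [ 0.3  0.5 -0.5] w 92.0 t 17.98
[0.4785 0.2034 0.2337] z [ 0.0742  0.0141 -0.9971] ytool yaw deg 0.48 F [2.5 1.2 5.7] w 91.9 t 18.03
[0.4788 0.2035 0.231 ] z [ 0.075   0.0144 -0.9971] ytool yaw deg 0.48 F [-0.1 -0.2  0.1] w 91.5 t 18.08
[0.4776 0.203  0.2281] z [ 0.0718  0.013  -0.9973] ytool yaw deg 0.49 F [-0.  -0.1 -0.9] w 92.3 t 18.13
[0.4764 0.2025 0.226 ] z [ 0.0685  0.0115 -0.9976] ytool yaw deg 0.49 F [ 0.5  0.2 -0.6] w 92.0 t 18.18
[0.4757 0.2021 0.2247] z [ 0.0661  0.0105 -0.9978] ytool yaw deg 0.49 F [ 0.2 -0.5  0.1] w 91.9 t 18.23
[0.4753 0.202  0.224 ] z [ 0.0647  0.0099 -0.9979] ytool yaw deg 0.5 F [-0.8 -0.2  0.6] w 92.1 t 18.28
```

View pics/w5.png

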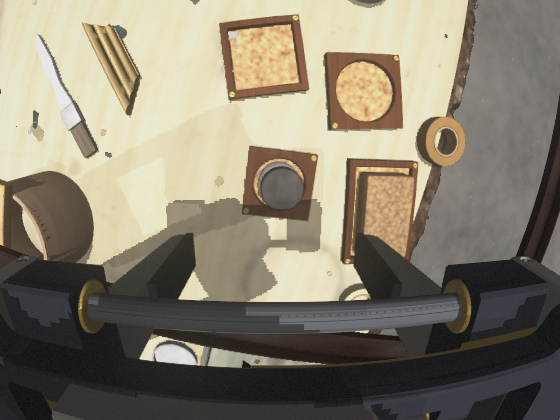

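```bash
cat > chk.py <<'E'
from loc import *
import sys
tag=sys.argv[1]; w=tag[0]=='w'
im,d,c=load(tag); P=pts(d,c,w)
def obj(nm,cx,cy,r,z,tol=.005):
    mm=(np.hypot(P[...,0]-cx,P[...,1]-cy)<r)&(abs(P[...,2]-z)<tol)
    mm=cv2.morphologyEx(mm.astype(np.uint8),cv2.MORPH_OPEN,np.ones((2,2)))>0
    if mm.sum()<30: print(nm,'few');return
    q=onz(c,np.argwhere(mm)[:,::-1],z,w); A=P[mm]; 
    k=np.c_[A[:,:2]-A[:,:2].mean(0),np.ones(len(A))]; s=np.linalg.lstsq(k,A[:,2],rcond=None)[0]
    print(nm,mm.sum(),'rect',rect(q),'z',np.median(A[:,2]).round(4),'slope',s[:2].round(3))
obj('jar',.4945,.2075,.035,.062); obj('cork',.6205,.173,.075,.038); obj('pot',.5938,.3183,.04,.051); obj('block',.4758,.354,.055,.036)
E
python3 chk.py w5; python3 chk.py s5
```

```text
** On entry to DLASCL parameter number  4 had an illegal value
 ** On entry to DLASCL parameter number  4 had an illegal value
jar 121 rect [486.6 213.3  41.2  43.5  54.7] z 0.0617 slope [-0.059  0.349]
cork 342 rect [612.5 175.7  99.4  63.9  89.6] z 0.0391 slope [0.074 0.01 ]
pot few
block fewTraceback (most recent call last):
  File "chk.py", line 12, in <module>
    obj('jar',.4945,.2075,.035,.062); obj('cork',.6205,.173,.075,.038); obj('pot',.5938,.3183,.04,.051); obj('block',.4758,.354,.055,.036)
    ~~~^^^^^^^^^^^^^^^^^^^^^^^^^^^^^
  File "chk.py", line 10, in obj
    k=np.c_[A[:,:2]-A[:,:2].mean(0),np.ones(len(A))]; s=np.linalg.lstsq(k,A[:,2],rcond=None)[0]
                                                        ~~~~~~~~~~~~~~~^^^^^^^^^^^^^^^^^^^^^
    x, resids, rank, s = _umath_linalg.lstsq(a, b, rcond,
                         ~~~~~~~~~~~~~~~~~~~^^^^^^^^^^^^^
                                             signature=signature)
                                             ^^^^^^^^^^^^^^^^^^^^
    raise LinAlgError("SVD did not converge in Linear Least Squares")
numpy.linalg.LinAlgError: SVD did not converge in Linear Least Squares
```

```bash
sed -i 's/np.ones((2,2)))>0/np.ones((3,3)))>0;mm\&=np.isfinite(P[...,2])/' chk.py; for t in w5 s5 s3; do echo $t; python3 chk.py $t; done
```

```text
w5
jar 1503 rect [493.7 211.1  42.6  43.1   0. ] z 0.0615 slope [ 0.001 -0.006]
cork 3171 rect [617.5 174.5  97.3  60.7  89.3] z 0.0378 slope [ 0.007 -0.001]
pot few
block few
s5
jar 117 rect [491.2 212.2  38.3  43.6  54.7] z 0.0624 slope [0.037 0.012]
cork 299 rect [618.9 175.4  63.   98.6   1.1] z 0.0393 slope [ 0.012 -0.001]
pot few
block few
s3
jar few
cork 282 rect [618.6 175.7  99.4  64.2  89.4] z 0.0397 slope [0.02  0.006]
pot few
block few
```

Emit:
arm_command(
  plan=[0,0,-5,-7,0,0,0,-7,0,0,0,-7,0,0,0,-7,0,0,0,-7,0,0,0,-7,0,0,0,-7,0,0,0,-7,0,0,0,-7,0,0,0,-7,0,0,0,-7,0,0,0,-7],
)

```text
time: 19.38
eef_pos: [0.4672, 0.1985, 0.2104]
orientation: [[-0.997, 0.064, 0.035], [0.064, 0.998, -0.003], [-0.035, -0.001, -0.999]]
force: [0.0, -0.4, -0.0]
width: 1.003
```

```bash
python3 settle.py 3
```

```text
[0.4672 0.1985 0.2104] z [ 0.0348 -0.003  -0.9994] ytool yaw deg 86.35 F [ 0.  -0.4 -0. ] w 92.3 t 19.38
[0.467  0.1984 0.2101] z [ 0.0342 -0.0033 -0.9994] ytool yaw deg 86.88 F [-0.5 -0.2 -1.1] w 91.8 t 19.43
[0.4671 0.1984 0.2104] z [ 0.0346 -0.0031 -0.9994] ytool yaw deg 86.12 F [ 0.8  0.4 -0.7] w 92.3 t 19.48
[0.4673 0.1985 0.2107] z [ 0.0352 -0.0028 -0.9994] ytool yaw deg 85.81 F [ 0.4 -0.1  0.7] w 92.2 t 19.53
```

Emit:
arm_command(
  plan=[-13,-36,-3,0,-13,-36,-2,0,-13,-36,-2,0,-13,-36,-2,0,-13,-36,-2,0,-13,-36,-2,0,-13,-36,0,0,-13,-30,0,0,-10,-20,0,0],
)

```text
time: 20.28
eef_pos: [0.5543, -0.121, 0.2235]
orientation: [[-0.993, 0.11, 0.03], [0.11, 0.994, -0.001], [-0.03, 0.002, -1.0]]
force: [0.3, 0.1, 0.4]
width: 1.002
```

```bash
python3 settle.py 4;python3 -c "
from h import *
snap('wrist','w6');snap('side','d6')"
```

```text
[ 0.5543 -0.121   0.2235] z [ 0.0301 -0.0015 -0.9995] ytool yaw deg 83.66 F [0.3 0.1 0.4] w 92.2 t 20.28
[ 0.5557 -0.1237  0.2236] z [ 0.0314 -0.0032 -0.9995] ytool yaw deg 83.61 F [ 1.1 -1.9 -0.3] w 91.9 t 20.33
[ 0.5548 -0.1213  0.2233] z [ 0.0303 -0.0018 -0.9995] ytool yaw deg 83.58 F [0.1 0.5 0. ] w 92.1 t 20.38
[ 0.554  -0.1195  0.2231] z [ 2.930e-02 -8.000e-04 -9.996e-01] ytool yaw deg 83.66 F [ 0.   0.8 -0.3] w 92.1 t 20.43
[ 0.5536 -0.1183  0.2231] z [ 2.890e-02 -4.000e-04 -9.996e-01] ytool yaw deg 83.77 F [-0.1  1.  -0.5] w 92.4 t 20.48
```

View pics/w6.png

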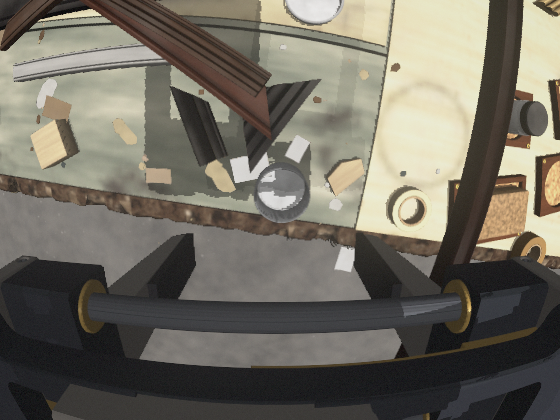

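```bash
python3 - <<'E'
from loc import *
im,d,c=load('w6'); P=pts(d,c,True)
for nm,box,zlo,zhi,z in(('pot',(245,150,320,235),.03,.046,.0405),('chip',(322,150,372,202),.001,.04,.003),('paper/chip left',(200,155,245,200),.0,.03,.0),('block',(25,115,85,172),.02,.032,.0255)):
    x0,y0,x1,y1=box;mm=np.zeros(d.shape,bool); mm[y0:y1,x0:x1]=True; mm&=(P[...,2]>zlo)&(P[...,2]<zhi)
    q=P[mm]; r=onz(c,np.argwhere(mm)[:,::-1],z,True); print(nm,mm.sum(),'x',q[:,0].min().round(3),q[:,0].max().round(3),'y',q[:,1].min().round(3),q[:,1].max().round(3),'zmax',np.percentile(q[:,2],98).round(3) if len(q) else '',rect(r))
    print(cv2.minEnclosingCircle((r[:,:2]*1000).astype(np.float32)))
E
```

```text
pot 508 x 0.534 0.593 y -0.14 -0.08 zmax 0.041 [ 562.8 -110.1   59.1   59.6   83.7]
((562.6965942382812, -110.45816802978516), 30.518169403076172)
chip 822 x 0.537 0.578 y -0.056 -0.002 zmax 0.009 [556.  -29.9  35.8  51.6  14.5]
((560.3119506835938, -28.978761672973633), 27.07874870300293)
paper/chip left 223 x 0.513 0.551 y -0.198 -0.152 zmax 0.018 [ 529.4 -174.3   59.8   25.2   58.3]
((532.606689453125, -176.27047729492188), 30.076679229736328)
block 1172 x 0.437 0.495 y -0.426 -0.366 zmax 0.027 [ 466.4 -394.3   50.9   53.6   13. ]
((466.78778076171875, -394.4707336425781), 35.83433151245117)
```

Emit:
arm_command(
  plan=[-4,6,0,-6,0,0,0,-6,0,0,25,0,0,0,25,0,0,0,25,0,0,0,20,0],
  grip=-0.65,
)

```text
time: 21.08
eef_pos: [0.5634, -0.1032, 0.1312]
orientation: [[-0.992, -0.117, 0.039], [-0.117, 0.993, -0.001], [-0.039, -0.005, -0.999]]
force: [-0.4, 0.5, -1.0]
width: 0.825
```

```bash
python3 settle.py 2
```

```text
[ 0.5634 -0.1032  0.1312] z [ 3.900e-02 -9.000e-04 -9.992e-01] ytool yaw deg 96.7 F [-0.4  0.5 -1. ] w 75.9 t 21.08
[ 0.5614 -0.1027  0.1277] z [ 3.430e-02  1.000e-04 -9.994e-01] ytool yaw deg 96.7 F [-1.9  0.9 -3.7] w 75.9 t 21.13
[ 0.5616 -0.1029  0.1296] z [ 3.390e-02  1.000e-04 -9.994e-01] ytool yaw deg 96.71 F [-0.5  0.2  0.9] w 75.8 t 21.18
```

Emit:
arm_command(
  plan=[3,-9,0,0,0,0,20,0,0,0,20,0],
)

```text
time: 21.43
eef_pos: [0.5644, -0.1118, 0.0951]
orientation: [[-0.992, -0.119, 0.042], [-0.119, 0.993, -0.001], [-0.041, -0.006, -0.999]]
force: [0.5, 0.3, 0.3]
width: 0.826
```

```bash
python3 settle.py 2; python3 -c "
from h import *
snap('wrist','w7')"
```

```text
[ 0.5644 -0.1118  0.0951] z [ 0.0418 -0.0015 -0.9991] ytool yaw deg 96.85 F [0.5 0.3 0.3] w 76.0 t 21.43
[ 0.563  -0.1115  0.0919] z [ 3.830e-02 -9.000e-04 -9.993e-01] ytool yaw deg 96.85 F [-0.9  0.5 -1.9] w 76.1 t 21.48
[ 0.5626 -0.1115  0.0929] z [ 3.700e-02 -6.000e-04 -9.993e-01] ytool yaw deg 96.85 F [-0.4 -0.1 -0.9] w 75.6 t 21.53
```

View pics/w7.png

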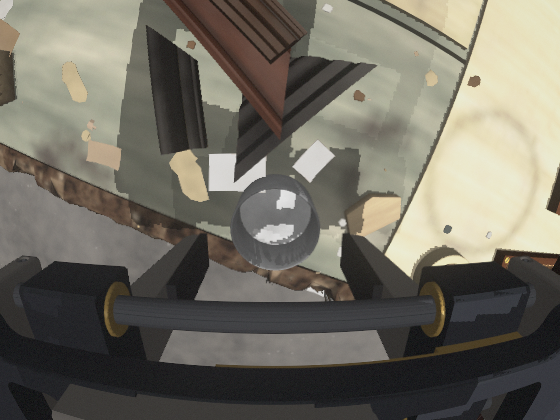

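Emit:
arm_command(
  plan=[1,0,20,0,1,0,20,0,0,0,10,0],
)

```text
time: 21.83
eef_pos: [0.5681, -0.1132, 0.0508]
orientation: [[-0.992, -0.119, 0.049], [-0.119, 0.993, -0.003], [-0.048, -0.009, -0.999]]
force: [-0.8, -0.1, -0.2]
width: 0.824
```

```bash
python3 settle.py 2
```

```text
[ 0.5681 -0.1132  0.0508] z [ 0.0489 -0.003  -0.9988] ytool yaw deg 96.82 F [-0.8 -0.1 -0.2] w 75.8 t 21.83
[ 0.5677 -0.1131  0.0497] z [ 0.0476 -0.0028 -0.9989] ytool yaw deg 96.83 F [-0.1 -0.2 -0.7] w 76.3 t 21.88
[ 0.5677 -0.1131  0.0505] z [ 0.0473 -0.0027 -0.9989] ytool yaw deg 96.82 F [-0.1 -0.2  0.6] w 76.1 t 21.93
```

Emit:
arm_command(
  plan=[6,0,12,0,0,0,8,0],
)

```text
time: 22.1
eef_pos: [0.5651, -0.1144, 0.0337]
orientation: [[-0.992, -0.119, 0.052], [-0.119, 0.993, -0.004], [-0.051, -0.01, -0.999]]
force: [0.2, 0.6, 0.4]
width: 0.828
```

```bash
python3 settle.py 2
```

```text
[ 0.5651 -0.1144  0.0337] z [ 0.0519 -0.0037 -0.9986] ytool yaw deg 96.83 F [0.2 0.6 0.4] w 76.2 t 22.1
[ 0.5658 -0.1144  0.033 ] z [ 0.0525 -0.0037 -0.9986] ytool yaw deg 96.82 F [ 0.7 -0.5 -0.9] w 76.1 t 22.15
[ 0.566  -0.1144  0.0335] z [ 0.0525 -0.0037 -0.9986] ytool yaw deg 96.82 F [-0.2  0.2 -0.2] w 76.0 t 22.2
```

Good enough; close gently.

Emit:
arm_command(
  plan=[3,0,3,0],
  grip=1,
  newtons=15,
)

```text
time: 22.28
eef_pos: [0.5646, -0.115, 0.0315]
orientation: [[-0.991, -0.119, 0.055], [-0.119, 0.993, -0.004], [-0.054, -0.011, -0.998]]
force: [0.7, -0.6, -0.4]
width: 0.774
```

```bash
python3 settle.py 8 | tail -5
```

```text
[ 0.5633 -0.1148  0.0307] z [ 0.0527 -0.0038 -0.9986] ytool yaw deg 96.82 F [ 0.1 -0.2 -0.3] w 59.6 t 22.48
[ 0.5633 -0.1148  0.0307] z [ 0.0528 -0.0038 -0.9986] ytool yaw deg 96.82 F [-0.4  0.6  0.1] w 59.1 t 22.53
[ 0.5633 -0.1148  0.0306] z [ 0.0527 -0.0038 -0.9986] ytool yaw deg 96.82 F [-0.8 -0.4  2. ] w 59.5 t 22.58
[ 0.5633 -0.1148  0.0307] z [ 0.0528 -0.0038 -0.9986] ytool yaw deg 96.82 F [-0.6 -0.2  1.9] w 59.3 t 22.63
[ 0.5633 -0.1148  0.0306] z [ 0.0528 -0.0038 -0.9986] ytool yaw deg 96.82 F [-1.7  1.   2. ] w 59.5 t 22.68
```

Emit:
arm_command(
  plan=[0,0,-15,0,0,0,-25,0,0,0,-30,0,0,0,-35,0,0,0,-35,0,0,0,-35,0,0,0,-30,0,0,0,0,0,0,0,0,0,0,0,0,0],
)

```text
time: 23.52
eef_pos: [0.551, -0.1138, 0.244]
orientation: [[-0.992, -0.119, 0.05], [-0.119, 0.993, -0.004], [-0.05, -0.01, -0.999]]
force: [-0.7, -0.2, -0.7]
width: 0.643
```

```bash
python3 settle.py 1
```

```text
[ 0.551  -0.1138  0.244 ] z [ 0.0503 -0.0036 -0.9987] ytool yaw deg 96.84 F [-0.7 -0.2 -0.7] w 59.2 t 23.52
[ 0.5506 -0.1137  0.2433] z [ 0.0491 -0.0033 -0.9988] ytool yaw deg 96.84 F [-0.1  0.2 -1.3] w 59.3 t 23.57
```

Emit:
arm_command(
  plan=[-4,20,0,0,-8,38,0,0,-8,38,0,0,-8,38,0,0,-8,38,0,0,-8,38,0,0,-8,38,0,0,-8,38,0,0,-8,38,0,0,-8,38,0,0,-8,35,0,0,-6,20,0,0],
)

```text
time: 24.57
eef_pos: [0.5825, 0.3237, 0.2176]
orientation: [[-0.994, -0.111, 0.017], [-0.111, 0.994, -0.013], [-0.016, -0.015, -1.0]]
force: [0.5, 0.4, -0.5]
width: 0.647
```

```bash
python3 settle.py 3;python3 -c "
from h import *
snap('wrist','w8')"
```

```text
[0.5825 0.3237 0.2176] z [ 0.0171 -0.0131 -0.9998] ytool yaw deg 96.38 F [ 0.5  0.4 -0.5] w 59.5 t 24.57
[0.5827 0.3262 0.217 ] z [ 0.0169 -0.0118 -0.9998] ytool yaw deg 96.44 F [ 0.3  2.3 -0.8] w 59.4 t 24.62
[0.5825 0.3235 0.2171] z [ 0.0166 -0.0133 -0.9998] ytool yaw deg 96.47 F [ 0.3 -1.2 -0.5] w 59.4 t 24.67
[0.5824 0.3214 0.2173] z [ 0.0164 -0.0145 -0.9998] ytool yaw deg 96.43 F [-0.1  0.7 -1. ] w 59.2 t 24.72
```

View pics/w8.png

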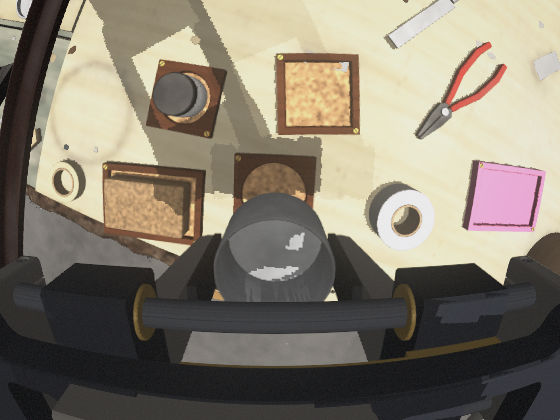

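Emit:
arm_command(
  plan=[-9,0,0,0,0,0,25,0,0,0,30,0,0,0,30,0,0,0,20,0],
)

```text
time: 25.18
eef_pos: [0.5993, 0.3141, 0.114]
orientation: [[-0.994, -0.105, 0.024], [-0.105, 0.994, -0.012], [-0.023, -0.015, -1.0]]
force: [0.6, -1.0, -1.1]
width: 0.644
```

```bash
python3 settle.py 2
```

```text
[0.5993 0.3141 0.114 ] z [ 0.0245 -0.0121 -0.9996] ytool yaw deg 96.03 F [ 0.6 -1.  -1.1] w 59.3 t 25.18
[0.5978 0.3129 0.1104] z [ 0.0203 -0.0145 -0.9997] ytool yaw deg 96.02 F [-1.8 -0.8 -3.3] w 59.3 t 25.23
[0.5979 0.3134 0.1127] z [ 0.0204 -0.0144 -0.9997] ytool yaw deg 96.03 F [-0.2 -0.9 -0.4] w 59.3 t 25.28
```

Emit:
arm_command(
  plan=[5,6,0,0,0,0,20,0,0,0,15,0],
)

```text
time: 25.53
eef_pos: [0.5967, 0.3181, 0.0827]
orientation: [[-0.995, -0.101, 0.027], [-0.101, 0.995, -0.011], [-0.026, -0.014, -1.0]]
force: [-1.1, -0.1, -0.4]
width: 0.644
```

```bash
python3 settle.py 2
```

```text
[0.5967 0.3181 0.0827] z [ 0.0268 -0.0109 -0.9996] ytool yaw deg 95.8 F [-1.1 -0.1 -0.4] w 59.3 t 25.53
[0.5959 0.3178 0.0803] z [ 0.0248 -0.0119 -0.9996] ytool yaw deg 95.81 F [-1.7 -0.1 -1.9] w 59.0 t 25.58
[0.5957 0.3177 0.0812] z [ 0.0241 -0.0124 -0.9996] ytool yaw deg 95.83 F [ 0.2  0.5 -0.3] w 59.0 t 25.63
```

Emit:
arm_command(
  plan=[2,1,15,0,0,0,14,0],
)

```text
time: 25.8
eef_pos: [0.5969, 0.3197, 0.0564]
orientation: [[-0.994, -0.101, 0.03], [-0.101, 0.995, -0.009], [-0.029, -0.012, -1.0]]
force: [-0.2, -0.2, -0.6]
width: 0.648
```

```bash
python3 settle.py 2
```

```text
[0.5969 0.3197 0.0564] z [ 0.0299 -0.0092 -0.9995] ytool yaw deg 95.81 F [-0.2 -0.2 -0.6] w 59.6 t 25.8
[0.5964 0.3192 0.054 ] z [ 0.0282 -0.0102 -0.9996] ytool yaw deg 95.81 F [-0.6 -1.4 -1.7] w 60.0 t 25.85
[0.5962 0.3191 0.0546] z [ 0.0274 -0.0106 -0.9996] ytool yaw deg 95.81 F [ 0.5 -0.  -0.6] w 59.6 t 25.9
```

Emit:
arm_command(
  plan=[2,-1,11,0],
)

```text
time: 25.98
eef_pos: [0.5964, 0.3188, 0.0457]
orientation: [[-0.994, -0.101, 0.031], [-0.102, 0.995, -0.009], [-0.03, -0.012, -0.999]]
force: [0.4, 0.4, -0.9]
width: 0.643
```

```bash
python3 settle.py 2
```

```text
[0.5964 0.3188 0.0457] z [ 0.0309 -0.0087 -0.9995] ytool yaw deg 95.82 F [ 0.4  0.4 -0.9] w 59.2 t 25.98
[0.5942 0.3174 0.0423] z [ 0.027  -0.0109 -0.9996] ytool yaw deg 95.81 F [-1.4  0.  -1.1] w 59.2 t 26.03
[0.5936 0.3172 0.0425] z [ 0.0256 -0.0116 -0.9996] ytool yaw deg 95.81 F [-0.1 -0.6 -0.7] w 59.1 t 26.08
```

Emit:
arm_command(
  plan=[0,0,2,0],
)

```text
time: 26.17
eef_pos: [0.5936, 0.3172, 0.0409]
orientation: [[-0.995, -0.101, 0.025], [-0.101, 0.995, -0.012], [-0.024, -0.014, -1.0]]
force: [-6.7, -2.0, 16.5]
width: 0.65
```

```bash
python3 settle.py 2
```

```text
[0.5936 0.3172 0.0409] z [ 0.0253 -0.0116 -0.9996] ytool yaw deg 95.8 F [-6.7 -2.  16.5] w 59.8 t 26.17
[0.5936 0.3172 0.0409] z [ 0.0253 -0.0116 -0.9996] ytool yaw deg 95.8 F [-1.7 -0.1  1.7] w 59.4 t 26.22
[0.5938 0.3172 0.041 ] z [ 0.0258 -0.0115 -0.9996] ytool yaw deg 95.81 F [-1.   0.1  1.2] w 59.3 t 26.27
```

Emit:
arm_command(
  plan=[0,0,0,0],
  grip=-0.55,
)

```text
time: 26.35
eef_pos: [0.594, 0.3173, 0.0414]
orientation: [[-0.995, -0.101, 0.026], [-0.102, 0.995, -0.011], [-0.025, -0.014, -1.0]]
force: [-0.3, 0.4, 0.5]
width: 0.697
```

```bash
python3 settle.py 5
```

```text
[0.594  0.3173 0.0414] z [ 0.0262 -0.0112 -0.9996] ytool yaw deg 95.81 F [-0.3  0.4  0.5] w 64.1 t 26.35
[0.5941 0.3174 0.0415] z [ 0.0265 -0.0111 -0.9996] ytool yaw deg 95.81 F [ 0.3  0.2 -0.4] w 68.2 t 26.4
[0.5941 0.3174 0.0414] z [ 0.0265 -0.011  -0.9996] ytool yaw deg 95.81 F [ 0.  -0.3 -0.5] w 70.8 t 26.45
[0.5941 0.3174 0.0413] z [ 0.0264 -0.0112 -0.9996] ytool yaw deg 95.81 F [ 0.4 -0.  -0.3] w 71.1 t 26.5
[0.594  0.3173 0.0412] z [ 0.0262 -0.0112 -0.9996] ytool yaw deg 95.81 F [0.3 0.3 0.1] w 71.5 t 26.55
[0.594  0.3173 0.0412] z [ 0.0261 -0.0113 -0.9996] ytool yaw deg 95.81 F [-0.6 -0.1  0.1] w 71.4 t 26.6
```

Emit:
arm_command(
  plan=[0,0,-15,0,0,0,-25,0,0,0,-30,0,0,0,-35,0,0,0,-35,0,0,0,-35,0,0,0,-20,-7,0,0,0,0],
)

```text
time: 27.27
eef_pos: [0.5871, 0.3189, 0.2503]
orientation: [[-0.974, -0.226, 0.024], [-0.226, 0.974, -0.012], [-0.02, -0.017, -1.0]]
force: [0.5, 0.7, 0.3]
width: 0.775
```

```bash
python3 settle.py 1;python3 -c "
from h import *
snap('wrist','w9')"; python3 chk.py w9
```

```text
[0.5871 0.3189 0.2503] z [ 0.0238 -0.0124 -0.9996] ytool yaw deg 103.07 F [0.5 0.7 0.3] w 71.3 t 27.27
[0.5869 0.3187 0.2488] z [ 0.0232 -0.0127 -0.9997] ytool yaw deg 102.68 F [ 0.2 -0.  -0.1] w 71.5 t 27.32
jar 1264 rect [493.2 211.1  43.   43.1  36.7] z 0.0615 slope [-0.003 -0.006]
cork 3706 rect [618.3 173.9 100.2  60.5  89.6] z 0.0378 slope [ 0.006 -0.002]
pot few
block few
```

View pics/w9.png

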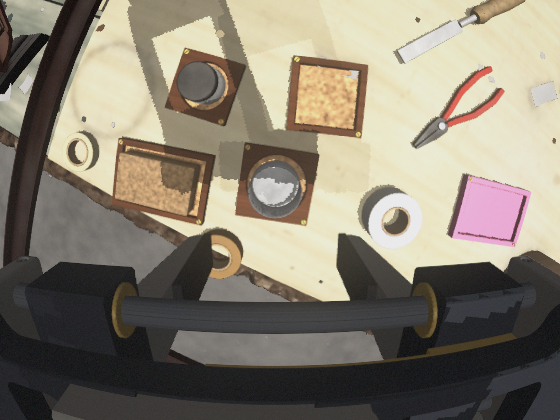

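Emit:
arm_command(
  plan=[10,-25,0,0,15,-37,0,0,15,-37,0,0,15,-37,0,0,15,-37,0,0,15,-37,0,0,15,-37,0,0,15,-37,0,0,15,-37,0,0,15,-37,0,0,15,-37,0,0,15,-37,0,0],
  grip=-1,
)

```text
time: 28.37
eef_pos: [0.4866, -0.1505, 0.2313]
orientation: [[-0.981, -0.196, -0.012], [-0.196, 0.98, -0.014], [0.014, -0.012, -1.0]]
force: [0.9, -0.8, 0.7]
width: 0.997
```

Emit:
arm_command(
  plan=[15,-37,0,0,15,-37,0,0,15,-37,0,0,10,-30,0,0,8,-20,0,0],
)

```text
time: 28.78
eef_pos: [0.4457, -0.3288, 0.2252]
orientation: [[-0.983, -0.18, -0.025], [-0.18, 0.984, -0.008], [0.026, -0.003, -1.0]]
force: [-0.1, 0.3, 0.7]
width: 1.003
```

```bash
python3 settle.py 4;python3 -c "
from h import *
snap('wrist','w10')"
```

```text
[ 0.4457 -0.3288  0.2252] z [-0.0247 -0.0077 -0.9997] ytool yaw deg 100.37 F [-0.1  0.3  0.7] w 92.3 t 28.78
[ 0.445  -0.3313  0.2249] z [-0.0256 -0.0091 -0.9996] ytool yaw deg 100.33 F [-1.1 -2.2 -0.4] w 92.3 t 28.83
[ 0.4455 -0.3289  0.2249] z [-0.0253 -0.0078 -0.9996] ytool yaw deg 100.28 F [ 0.6  1.  -0. ] w 91.9 t 28.88
[ 0.446  -0.3272  0.2251] z [-0.0251 -0.0069 -0.9997] ytool yaw deg 100.34 F [ 0.5 -0.2 -0.2] w 92.1 t 28.93
[ 0.4464 -0.3261  0.2254] z [-0.0247 -0.0068 -0.9997] ytool yaw deg 100.43 F [ 0.2  0.2 -0. ] w 92.0 t 28.98
```

View pics/w10.png

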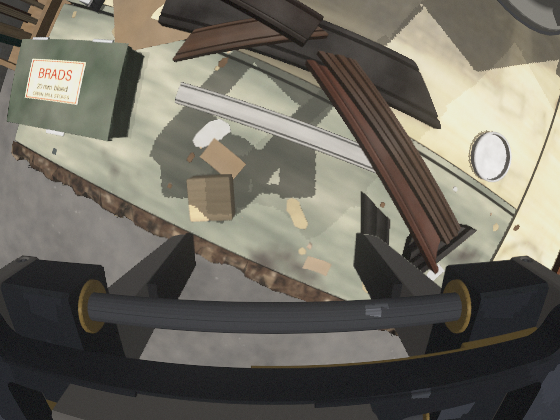

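```bash
python3 - <<'E'
from loc import *
im,d,c=load('w10'); P=pts(d,c,True)
mm=np.zeros(d.shape,bool); mm[165:230,180:240]=True; mm&=(abs(P[...,2]-.0255)<.004)
r=onz(c,np.argwhere(mm)[:,::-1],.0255,True); print(mm.sum(),rect(r),np.median(P[mm][:,2]))
E
```

```text
1899 [ 465.5 -396.8   50.9   50.1   12.8] 0.02544630828320532
```

```bash
python3 - <<'E'
from loc import *
im,d,c=load('side0')
uv=np.array([(355,412),(417,378),(457,432),(395,468)])/3.5+[210,240]
q=onz(c,uv,.0255); print(q.round(4).tolist(),[np.linalg.norm(q[i]-q[i-1]).round(4) for i in range(4)])
a=load('w10')[0]
cv2.imwrite('pics/c10.png',cv2.resize(a[110:260,130:330,::-1],None,fx=4,fy=4,interpolation=cv2.INTER_CUBIC))
cv2.imwrite('pics/c10b.png',cv2.resize(load('s3')[0][130:240,420:560,::-1],None,fx=4,fy=4,interpolation=cv2.INTER_CUBIC))
E
```

```text
[[0.4369, -0.3868, 0.0255], [0.4835, -0.3709, 0.0255], [0.4963, -0.4151, 0.0255], [0.4503, -0.4311, 0.0255]] [np.float64(0.0463), np.float64(0.0492), np.float64(0.046), np.float64(0.0486)]
```

View pics/c10.png

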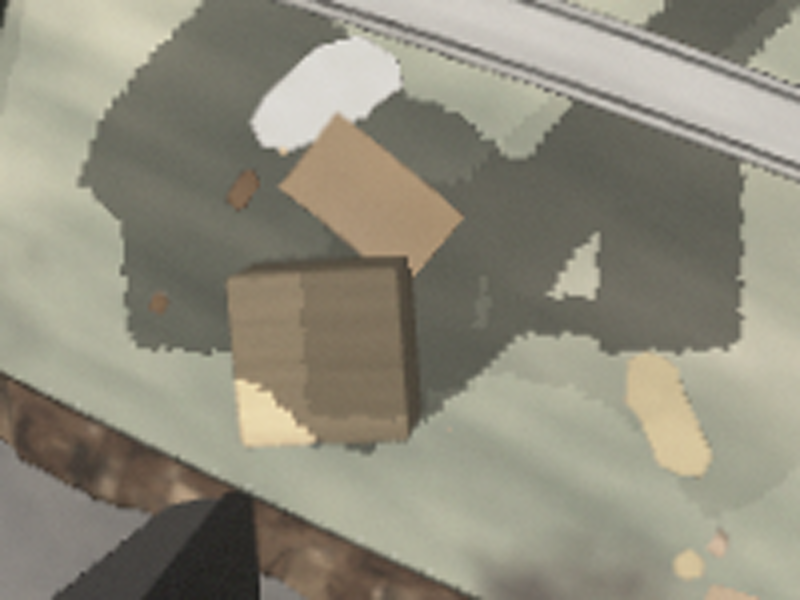

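View pics/c10b.png

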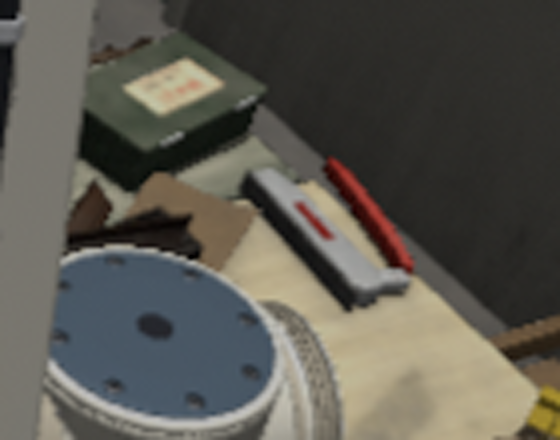

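The block measures about 50 mm across instead of the stated 60, in all views. Before grasping I'll look further along the mat for another candidate.

Emit:
arm_command(
  plan=[-4,-25,-10,-3,0,-35,0,0,0,-35,0,0,0,-25,0,0],
)

```text
time: 29.37
eef_pos: [0.4792, -0.4339, 0.2339]
orientation: [[-0.97, -0.243, -0.028], [-0.243, 0.97, -0.001], [0.028, 0.006, -1.0]]
force: [0.0, 0.0, -0.1]
width: 1.001
```

```bash
python3 settle.py 2;python3 -c "
from h import *
snap('wrist','w11');snap('side','d11')"
```

```text
[ 0.4792 -0.4339  0.2339] z [-0.0284 -0.0013 -0.9996] ytool yaw deg 104.05 F [ 0.   0.  -0.1] w 92.1 t 29.37
[ 0.48   -0.4372  0.2336] z [-0.0276 -0.0033 -0.9996] ytool yaw deg 104.0 F [-0.7 -1.6  0.4] w 91.8 t 29.42
[ 0.4792 -0.4348  0.2333] z [-0.0285 -0.0015 -0.9996] ytool yaw deg 103.94 F [-0.   0.3  0.3] w 92.2 t 29.47
```

View pics/w11.png

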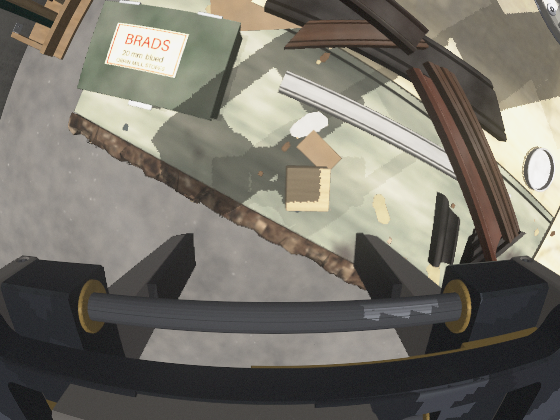

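View pics/d11.png

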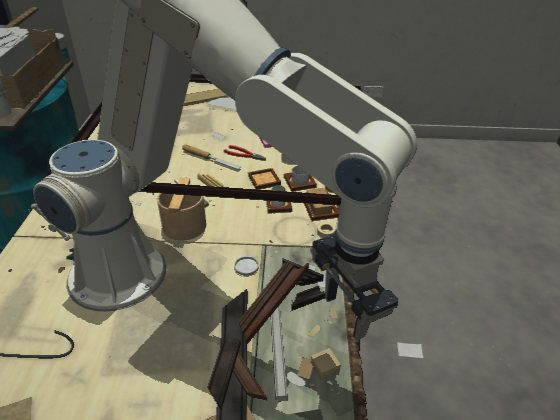

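Emit:
arm_command(
  plan=[-1,18,0,1,0,16,0,0,0,0,20,0,0,0,30,0,0,0,30,0,0,0,20,0],
)

```text
time: 30.07
eef_pos: [0.4701, -0.3866, 0.1358]
orientation: [[-0.973, -0.229, -0.024], [-0.229, 0.973, -0.002], [0.024, 0.004, -1.0]]
force: [-0.2, 0.5, -0.4]
width: 1.004
```

```bash
python3 settle.py 2;python3 -c "
from h import *
snap('wrist','w12')"; python3 - <<'E'
from loc import *
im,d,c=load('w12'); P=pts(d,c,True)
mm=(abs(P[...,2]-.0255)<.003)&(np.hypot(P[...,0]-.4655,P[...,1]+.397)<.05)
r=onz(c,np.argwhere(mm)[:,::-1],.0255,True); print(mm.sum(),rect(r))
E
```

```text
[ 0.4701 -0.3866  0.1358] z [-0.0242 -0.0018 -0.9997] ytool yaw deg 103.26 F [-0.2  0.5 -0.4] w 92.4 t 30.07
[ 0.4684 -0.3851  0.1323] z [-0.0281  0.0016 -0.9996] ytool yaw deg 103.26 F [-1.8  1.5 -3.5] w 92.5 t 30.12
[ 0.4688 -0.3858  0.1344] z [-0.0281  0.0013 -0.9996] ytool yaw deg 103.25 F [-0.3  0.5  0.4] w 92.1 t 30.17
3525 [ 465.5 -397.3   49.4   49.8   13.2]
```

View pics/w12.png

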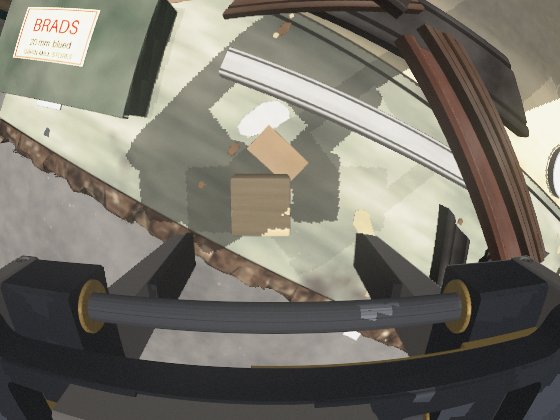

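Emit:
arm_command(
  plan=[3,-11,0,0,0,0,20,0,0,0,25,0,0,0,15,0],
)

```text
time: 30.55
eef_pos: [0.4743, -0.4036, 0.0863]
orientation: [[-0.973, -0.232, -0.013], [-0.231, 0.973, -0.012], [0.015, -0.008, -1.0]]
force: [-0.1, -0.2, 0.5]
width: 1.0
```

```bash
python3 settle.py 2
```

```text
[ 0.4743 -0.4036  0.0863] z [-0.013  -0.0117 -0.9998] ytool yaw deg 103.39 F [-0.1 -0.2  0.5] w 92.0 t 30.55
[ 0.4736 -0.403   0.0843] z [-0.0149 -0.0102 -0.9998] ytool yaw deg 103.39 F [ 0.2  1.1 -0.8] w 92.0 t 30.6
[ 0.4735 -0.4029  0.0854] z [-0.0153 -0.0097 -0.9998] ytool yaw deg 103.38 F [-0.7  0.4  0.3] w 92.1 t 30.65
```

Emit:
arm_command(
  plan=[5,7,0,0,0,0,15,0,0,0,20,0],
)

```text
time: 30.9
eef_pos: [0.47, -0.4012, 0.0585]
orientation: [[-0.973, -0.231, -0.006], [-0.231, 0.973, -0.017], [0.01, -0.015, -1.0]]
force: [0.4, 0.3, -0.7]
width: 1.003
```

```bash
python3 settle.py 2
```

```text
[ 0.47   -0.4012  0.0585] z [-0.0064 -0.0174 -0.9998] ytool yaw deg 103.37 F [ 0.4  0.3 -0.7] w 92.3 t 30.9
[ 0.4682 -0.3998  0.0548] z [-0.0099 -0.0145 -0.9998] ytool yaw deg 103.36 F [-2.1 -0.1 -2.3] w 92.0 t 30.95
[ 0.4679 -0.3994  0.0555] z [-0.0112 -0.0134 -0.9998] ytool yaw deg 103.37 F [-0.6 -0.2  0.6] w 91.6 t 31.0
```

Emit:
arm_command(
  plan=[3,3,14,0,0,0,13,0],
)

```text
time: 31.17
eef_pos: [0.4659, -0.3993, 0.0332]
orientation: [[-0.973, -0.231, -0.007], [-0.231, 0.973, -0.017], [0.01, -0.015, -1.0]]
force: [-0.5, 0.8, 0.7]
width: 0.995
```

```bash
python3 settle.py 2
```

```text
[ 0.4659 -0.3993  0.0332] z [-0.0066 -0.0173 -0.9998] ytool yaw deg 103.37 F [-0.5  0.8  0.7] w 91.5 t 31.17
[ 0.4657 -0.3991  0.0312] z [-0.0075 -0.0166 -0.9998] ytool yaw deg 103.36 F [-1.2 -0.8 -1.4] w 92.2 t 31.22
[ 0.4658 -0.3991  0.0318] z [-0.0078 -0.0162 -0.9998] ytool yaw deg 103.36 F [ 0.   0.4 -0. ] w 92.2 t 31.27
```

Emit:
arm_command(
  plan=[0,1,5,0],
  grip=1,
  newtons=20,
)

```text
time: 31.35
eef_pos: [0.4664, -0.3991, 0.0282]
orientation: [[-0.973, -0.231, -0.006], [-0.231, 0.973, -0.018], [0.01, -0.016, -1.0]]
force: [0.4, 0.1, 0.8]
width: 0.948
```

```bash
python3 settle.py 12|tail -3
```

```text
[ 0.4656 -0.3983  0.0271] z [-0.0076 -0.0164 -0.9998] ytool yaw deg 103.36 F [0.3 0.2 1.4] w 49.7 t 31.85
[ 0.4656 -0.3983  0.0271] z [-0.0076 -0.0164 -0.9998] ytool yaw deg 103.36 F [-0.3  1.3  2.4] w 49.8 t 31.9
[ 0.4656 -0.3983  0.027 ] z [-0.0076 -0.0164 -0.9998] ytool yaw deg 103.36 F [-0.2  0.5  1.9] w 49.6 t 31.95
```

Emit:
arm_command(
  plan=[0,0,-15,0,0,0,-25,0,0,0,-30,0,0,0,-35,0,0,0,-35,0,0,0,-35,0,0,0,-30,5.7],
)

```text
time: 32.53
eef_pos: [0.4628, -0.3913, 0.2311]
orientation: [[-0.991, -0.135, -0.021], [-0.135, 0.991, -0.005], [0.022, -0.002, -1.0]]
force: [0.4, -1.0, -0.7]
width: 0.543
```

```bash
python3 settle.py 2
```

```text
[ 0.4628 -0.3913  0.2311] z [-0.0214 -0.0049 -0.9998] ytool yaw deg 97.74 F [ 0.4 -1.  -0.7] w 50.0 t 32.53
[ 0.4651 -0.3931  0.2373] z [-0.0152 -0.01   -0.9998] ytool yaw deg 97.05 F [ 1.5 -1.3  3.8] w 50.0 t 32.58
[ 0.4651 -0.3932  0.2345] z [-0.0151 -0.0101 -0.9998] ytool yaw deg 97.47 F [ 0.5 -0.9 -0.3] w 50.1 t 32.63
```

Emit:
arm_command(
  plan=[-3,20,-3,0,-5,38,-3,0,-5,38,-3,0,-5,38,-3,0,-5,38,-3,0,-5,38,-3,0,-5,38,-2,0,-5,38,-2,0,-5,38,-2,0,-5,38,-2,0,-5,38,-2,0,-5,38,-2,0],
)

```text
time: 33.63
eef_pos: [0.4584, 0.0606, 0.2504]
orientation: [[-0.991, -0.131, -0.022], [-0.13, 0.991, -0.012], [0.024, -0.009, -1.0]]
force: [0.4, -0.5, -1.0]
width: 0.54
```

Emit:
arm_command(
  plan=[-6,38,-2,0,-6,38,-2,0,-6,38,-2,0,-6,38,-2,0,-6,38,-2,0,-5,30,-1,0,-4,20,0,0],
)

```text
time: 34.22
eef_pos: [0.4587, 0.3182, 0.2514]
orientation: [[-0.99, -0.141, -0.029], [-0.141, 0.99, -0.015], [0.031, -0.011, -0.999]]
force: [0.1, -0.0, -0.3]
width: 0.546
```

```bash
python3 settle.py 3;python3 -c "
from h import *
snap('wrist','w13')"
```

```text
[0.4587 0.3182 0.2514] z [-0.0288 -0.0147 -0.9995] ytool yaw deg 98.11 F [ 0.1 -0.  -0.3] w 50.2 t 34.22
[0.4589 0.3208 0.2511] z [-0.0288 -0.013  -0.9995] ytool yaw deg 98.14 F [ 0.9  2.6 -0.6] w 50.2 t 34.27
[0.4588 0.3183 0.251 ] z [-0.0292 -0.0147 -0.9995] ytool yaw deg 98.18 F [-0.1  0.1 -1.4] w 49.9 t 34.32
[0.4587 0.3164 0.251 ] z [-0.0297 -0.0159 -0.9994] ytool yaw deg 98.15 F [-1.1 -0.7 -0.7] w 49.9 t 34.37
```

View pics/w13.png

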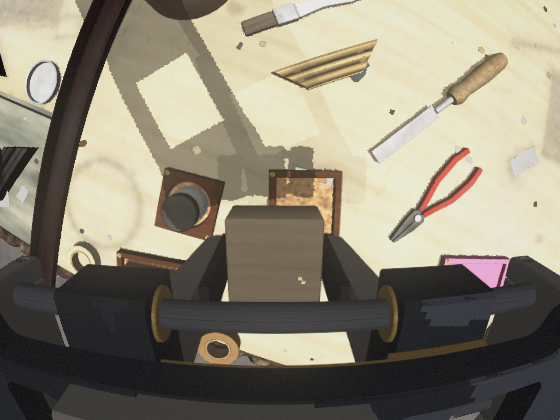

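Emit:
arm_command(
  plan=[-14,18,0,0,-13,16,0,0,0,0,20,0,0,0,30,0,0,0,35,0,0,0,25,0],
)

```text
time: 34.92
eef_pos: [0.4822, 0.3457, 0.1409]
orientation: [[-0.99, -0.137, -0.022], [-0.136, 0.991, -0.013], [0.023, -0.01, -1.0]]
force: [-0.3, -0.2, -1.2]
width: 0.539
```

```bash
python3 settle.py 2
```

```text
[0.4822 0.3457 0.1409] z [-0.0219 -0.013  -0.9997] ytool yaw deg 97.85 F [-0.3 -0.2 -1.2] w 49.6 t 34.92
[0.4801 0.3439 0.1366] z [-0.0269 -0.0167 -0.9995] ytool yaw deg 97.84 F [-2.3 -1.6 -3.8] w 50.0 t 34.97
[0.4804 0.3443 0.1391] z [-0.0271 -0.0167 -0.9995] ytool yaw deg 97.83 F [-1.1 -0.2  0.4] w 49.6 t 35.02
```

Emit:
arm_command(
  plan=[1,11,0,0,0,0,20,0,0,0,25,0,0,0,12,0],
)

```text
time: 35.35
eef_pos: [0.4811, 0.3563, 0.0889]
orientation: [[-0.991, -0.133, -0.019], [-0.132, 0.991, -0.01], [0.02, -0.008, -1.0]]
force: [-0.7, -0.0, -0.8]
width: 0.542
```

```bash
python3 settle.py 2
```

```text
[0.4811 0.3563 0.0889] z [-0.0186 -0.0102 -0.9998] ytool yaw deg 97.62 F [-0.7 -0.  -0.8] w 49.9 t 35.35
[0.4806 0.3559 0.0877] z [-0.0199 -0.0112 -0.9997] ytool yaw deg 97.62 F [-0.9 -0.3 -2.2] w 50.1 t 35.4
[0.4807 0.356  0.0888] z [-0.02   -0.0113 -0.9997] ytool yaw deg 97.63 F [-0.2 -0.4 -1.2] w 50.0 t 35.45
```

Emit:
arm_command(
  plan=[5,-1,10,0,0,0,20,0],
)

```text
time: 35.62
eef_pos: [0.4784, 0.3565, 0.0639]
orientation: [[-0.991, -0.132, -0.013], [-0.132, 0.991, -0.006], [0.014, -0.004, -1.0]]
force: [0.8, -0.4, -0.5]
width: 0.543
```

```bash
python3 settle.py 2
```

```text
[0.4784 0.3565 0.0639] z [-0.0129 -0.006  -0.9999] ytool yaw deg 97.61 F [ 0.8 -0.4 -0.5] w 49.9 t 35.62
[0.477  0.3554 0.06  ] z [-0.016  -0.0084 -0.9998] ytool yaw deg 97.62 F [-0.6 -0.4 -3.1] w 50.1 t 35.67
[0.4766 0.3551 0.0607] z [-0.0175 -0.0095 -0.9998] ytool yaw deg 97.62 F [-0.5 -0.2 -0.9] w 49.7 t 35.72
```

Emit:
arm_command(
  plan=[2,-1,12,0,0,0,9,0],
)

```text
time: 35.88
eef_pos: [0.4757, 0.3548, 0.0425]
orientation: [[-0.991, -0.133, -0.015], [-0.132, 0.991, -0.007], [0.015, -0.005, -1.0]]
force: [-0.8, 0.2, -0.9]
width: 0.544
```

```bash
python3 settle.py 2
```

```text
[0.4757 0.3548 0.0425] z [-0.0145 -0.0073 -0.9999] ytool yaw deg 97.62 F [-0.8  0.2 -0.9] w 50.0 t 35.88
[0.4756 0.3547 0.0414] z [-0.0149 -0.0076 -0.9999] ytool yaw deg 97.62 F [ 0.1 -0.5 -2.6] w 50.0 t 35.93
[0.4757 0.3548 0.042 ] z [-0.015  -0.0076 -0.9999] ytool yaw deg 97.62 F [ 0.1 -0.3 -0.3] w 49.7 t 35.98
```

Emit:
arm_command(
  plan=[0,0,4,0],
)

```text
time: 36.07
eef_pos: [0.4764, 0.3553, 0.0391]
orientation: [[-0.991, -0.133, -0.014], [-0.133, 0.991, -0.007], [0.015, -0.005, -1.0]]
force: [0.7, 0.2, -1.0]
width: 0.543
```

```bash
python3 settle.py 2
```

```text
[0.4764 0.3553 0.0391] z [-0.0138 -0.0067 -0.9999] ytool yaw deg 97.62 F [ 0.7  0.2 -1. ] w 50.0 t 36.07
[0.4759 0.355  0.0381] z [-0.0146 -0.0073 -0.9999] ytool yaw deg 97.62 F [-0.5  0.1 -0.5] w 49.8 t 36.12
[0.4758 0.3549 0.0382] z [-0.0148 -0.0076 -0.9999] ytool yaw deg 97.62 F [-0.6  0.5 -0.7] w 49.6 t 36.17
```

Within 1 mm of the floor; one more millimetre, then release.

Emit:
arm_command(
  plan=[0,0,1,0,0,0,0,0],
)

```text
time: 36.33
eef_pos: [0.4762, 0.3551, 0.038]
orientation: [[-0.991, -0.132, -0.014], [-0.132, 0.991, -0.007], [0.015, -0.005, -1.0]]
force: [0.1, 0.1, 0.2]
width: 0.543
```

Emit:
arm_command(
  plan=[0,0,0,0,0,0,0,0,0,0,0,0,0,0,0,0],
  grip=-0.5,
)

```text
time: 36.67
eef_pos: [0.477, 0.3557, 0.0391]
orientation: [[-0.991, -0.132, -0.013], [-0.132, 0.991, -0.006], [0.013, -0.004, -1.0]]
force: [0.8, -0.4, -0.5]
width: 0.753
```

Emit:
arm_command(
  plan=[0,0,-10,0,0,0,-25,0,0,0,-30,0,0,0,-35,0,0,0,-35,0,0,0,-35,0,0,0,-20,0],
)

```text
time: 37.25
eef_pos: [0.4763, 0.3544, 0.2352]
orientation: [[-0.991, -0.133, -0.022], [-0.132, 0.991, -0.013], [0.023, -0.01, -1.0]]
force: [0.8, 0.4, -0.4]
width: 0.749
```

```bash
python3 settle.py 2;python3 -c "
from h import *
snap('wrist','w14');snap('scene','s14')"; python3 chk.py w14; python3 chk.py s14
```

```text
[0.4763 0.3544 0.2352] z [-0.0217 -0.0126 -0.9997] ytool yaw deg 97.62 F [ 0.8  0.4 -0.4] w 68.9 t 37.25
[0.4777 0.3555 0.2385] z [-0.0178 -0.0097 -0.9998] ytool yaw deg 97.61 F [1.9 1.9 4.3] w 69.0 t 37.3
[0.4773 0.3552 0.2358] z [-0.0186 -0.0103 -0.9998] ytool yaw deg 97.61 F [-0.   0.9  0.3] w 68.7 t 37.35
jar 1102 rect [492.3 212.2  41.1  43.9   6.2] z 0.0613 slope [ 0.005 -0.014]
cork 544 rect [599.  172.9  95.7  25.2  89.3] z 0.0374 slope [ 0.141 -0.004]
pot few
block 1999 rect [476.7 356.3  49.8  49.2   7. ] z 0.036 slope [ 0.    -0.002]
jar 108 rect [491.1 212.2  38.1  43.8  55.7] z 0.0632 slope [0.033 0.028]
cork 272 rect [617.7 175.3  64.7  98.8   1. ] z 0.0394 slope [-0.031 -0.   ]
pot few
block 185 rect [475.5 358.5  54.3  51.2   5.6] z 0.0374 slope [ 0.01  -0.025]
```

View pics/w14.png

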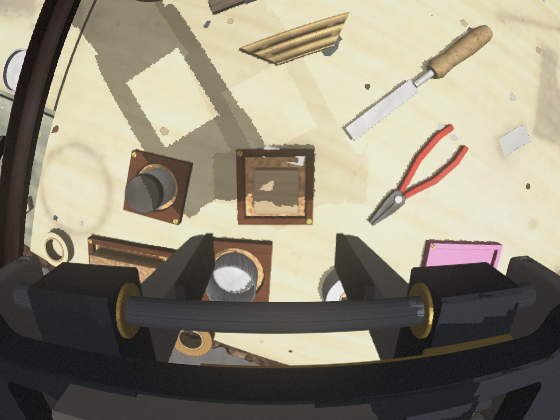

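```bash
python3 - <<'E'
from loc import *
for t in('w9','s14'):
    w=t[0]=='w'; im,d,c=load(t); P=pts(d,c,w)
    m=(np.hypot(P[...,0]-.594,P[...,1]-.318)<.04)&(P[...,2]>.045)&(P[...,2]<.06)
    r=onz(c,np.argwhere(m)[:,::-1],.051,w); A=P[m]; k=np.c_[A[:,:2]-A[:,:2].mean(0),np.ones(len(A))]
    print(t,m.sum(),cv2.minEnclosingCircle((r[:,:2]*1000).astype(np.float32)),np.linalg.lstsq(k,A[:,2],rcond=None)[0].round(3))
    hsv=cv2.cvtColor(im,cv2.COLOR_RGB2HSV)
    m=((hsv[...,1]>100)&(P[...,2]>.0105)&(P[...,2]<.018)).astype(np.uint8)
    for nm,(x,y,R) in dict(jarh=(.4945,.2075,.06),poth=(.5938,.3183,.068),corkh=(.6205,.173,.082)).items():
        mm=(m>0)&(np.hypot(P[...,0]-x,P[...,1]-y)<R); print(nm,mm.sum(),rect(onz(c,np.argwhere(mm)[:,::-1],.014,w)))
a=load('s14')[0][170:280,190:320,::-1]
cv2.imwrite('pics/c14.png',cv2.resize(a,(780,600),interpolation=cv2.INTER_CUBIC))
s=arm.read_state();print(s['eef_pos'],s['force'],s['time'])
E
```

```text
w9 356 ((593.5870361328125, 317.951416015625), 30.202211380004883) [-0.01  -0.005  0.05 ]
jarh 1663 [494.  208.   78.3  77.1  83.1]
poth 1088 [593.5 318.5  88.3  89.    3.9]
corkh 1599 [6.206e+02 1.728e+02 9.100e+01 1.299e+02 2.000e-01]
s14 67 ((592.6828002929688, 321.43731689453125), 33.560707092285156) [-0.019  0.013  0.05 ]
jarh 156 [490.8 210.   78.7  81.9  83.9]
poth 194 [591.6 321.2  92.5  89.2   2.9]
corkh 196 [616.3 174.9 132.1  89.9  88.8]
[0.47540884 0.35377902 0.23114312] [ 0.47902733  0.37972627 -0.15744678] 37.45
```

View pics/c14.png

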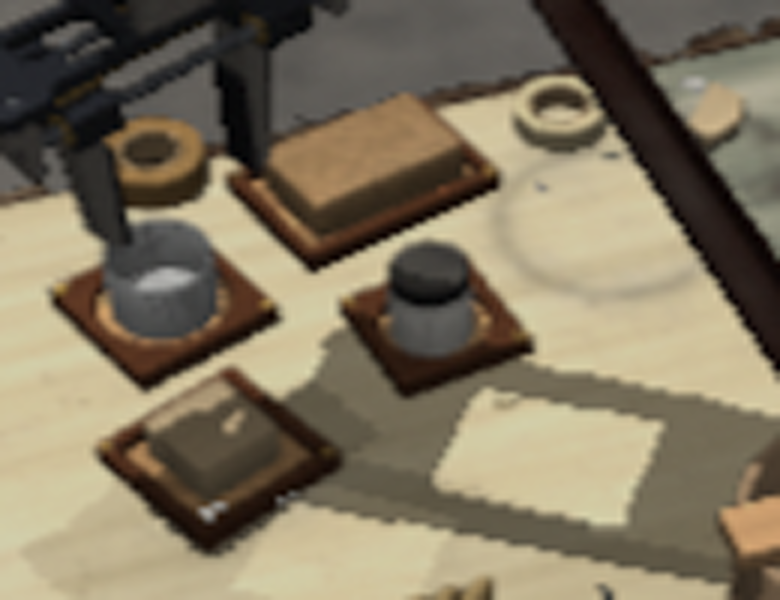

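All four pieces sit in their recesses in the scene crop: pot (160,280), cork block (365,165), jar (430,300), block (215,435). The gripper is about 0.2 m above the block holder and touching nothing, so I'm handing in.

```bash
python3 -c "
from rig import arm
print(arm.job_done())"
```

```text
the job is handed in; nothing more can be done
None
```

All four pieces are in their matching holders, released and lying flat, and I handed the job in at about 37.5 s. The hand-in gives no verdict. The gripper was about 0.2 m above the block holder and touching nothing.

Last checks, from the wrist camera:

| Piece | Distance from holder centre | Height of top (expected) |
|---|---|---|
| Pot | under 1 mm | rim about 50 mm (51 mm) |
| Wooden block | about 2.5 mm | 36.0 mm (36 mm) |
| Cork block | about 2.5 mm | 37.8 mm (38 mm) |
| Jar | about 3–5 mm | 61.4 mm (62 mm) |

Measured tilts were about 0.015 rad or less, against the limit of 0.08. In the last wrist picture the cork block was mostly hidden and the pot was left out, so their figures come from the view before it.

What disagreed:
- **Block size:** the pack block measured about 50 mm across, both in the cameras and between the fingers (49.7 mm), not the stated 60 mm. I saw no other pale square block on the mat, so I used it. It sits in the square recess with extra play.
- **Scene camera:** it read 2–4 mm away from the wrist camera, about what its calibration and resolution allow. Its few-pixel tilt readings were noisier, up to about 0.04 rad.
- **Tool tilt:** the tool drifted to about 0.08 rad of tilt while the jar was being carried. The jar settled flat once released.

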